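# Clamp the retaining plate over the carrier box

### The job

Lay the loose retaining plate across the two supports of the cradle, over the carrier box, so that it lies flat and fully down between their rims, and let go of it. Then turn the levers of all three captive clamp bolts clockwise to their end stops, so that their noses hold the plate. Leave the can, pot and magnifier standing round it where they are.

Things in the scene. Friction and masses are not known exactly. Their poses are not given: they have to be found in the camera images.
- retaining_plate: Loose flat aluminium plate, 80 (x) x 150 (y) x 8 mm (z), about 0.3 kg, the same either way round; origin at the centre of its underside, z up. On its middle stands a dark grip rib, 56 mm long (along x), 16 mm thick (along y), from 8 to 42 mm above the underside: pinch it across y from above.
- cradle: Fixed aluminium cradle, base 148 x 240 mm, with a left (+y) and a right (-y) support and a back post (+x); origin on the worktop under seat. A flat plastic carrier box lies between the supports, its top 26 mm above the worktop. But for the bolts nothing on it is higher than 41 mm.
- seat (a point): Where the plate's origin belongs: on the cradle, 30 mm above the worktop, z up, y from the right to the left support. The flat supports are level with it and carry the last 23 mm of the plate's 150 mm at each end. Rims 7 to 10 mm high round their outer sides leave the seated plate 4 mm of play all round.
- bolt_left (a joint): Captive steel clamp bolt on the left (+y) support, 95 mm from seat; vertical axis. 0 = open, 2.44 rad = end stop, growing clockwise seen from above. In the seat's frame its lever points 70 deg counter-clockwise of +y at 0, 70 deg clockwise of +y at the stop, where its 34 mm nose lies 3 mm above the plate's edge. Stays where left; pushing the lever's side takes 2 N.
- bolt_left_pivot (a point): Fixed point on the turning axis of bolt_left, under its hub, 41 mm above the worktop; axes as the seat's. The hub is 26 mm across and 24 mm high.
- bolt_left_ball (a point): Centre of the 18 mm grey ball at the end of bolt_left's lever, 48 mm from the axis and 63 mm above the worktop. The lever is a round bar, 12 mm thick, rising from 52 mm at the hub to 62 mm above the worktop at the ball.
- bolt_right (a joint): Captive steel clamp bolt on the right (-y) support, 95 mm from seat; vertical axis. 0 = open, 2.44 rad = end stop, growing clockwise seen from above. In the seat's frame its lever points 70 deg counter-clockwise of -y at 0, 70 deg clockwise of -y at the stop, where its 34 mm nose lies 3 mm above the plate's edge. Stays where left; pushing the lever's side takes 2 N.
- bolt_right_pivot (a point): Fixed point on the turning axis of bolt_right, under its hub, 41 mm above the worktop; axes as the seat's. The hub is 26 mm across and 24 mm high.
- bolt_right_ball (a point): Centre of the 18 mm grey ball at the end of bolt_right's lever, 48 mm from the axis and 63 mm above the worktop. The lever is a round bar, 12 mm thick, rising from 52 mm at the hub to 62 mm above the worktop at the ball.
- bolt_back (a joint): Captive steel clamp bolt on the back post (+x), 62 mm from seat; vertical axis. 0 = open, 2.44 rad = end stop, growing clockwise seen from above. In the seat's frame its lever points 70 deg counter-clockwise of +x at 0, 70 deg clockwise of +x at the stop, where its 34 mm nose lies 3 mm above the plate's edge. Stays where left; pushing the lever's side takes 2 N.
- bolt_back_pivot (a point): Fixed point on the turning axis of bolt_back, under its hub, 41 mm above the worktop; axes as the seat's. The hub is 26 mm across and 24 mm high.
- bolt_back_ball (a point): Centre of the 18 mm grey ball at the end of bolt_back's lever, 48 mm from the axis and 63 mm above the worktop. The lever is a round bar, 12 mm thick, rising from 52 mm at the hub to 62 mm above the worktop at the ball.
- objective_can: Bystander: white and black round can, 39 x 39 x 67 mm; origin at the centre of its underside.
- pot: Bystander: white round screw-top pot, 47 x 47 x 43 mm; origin at the centre of its underside.
- loupe: Bystander: clear round magnifier with a black top ring, 41 x 41 x 42 mm; origin at the centre of its underside.

How it is judged:
By the outcome, as a careful person would: the job done as asked, in the order asked, and still so for the second after the job is handed in, with the robot touching nothing.
It also fails if it takes over 69 s, if anything falls off the work surface, if the arm or the gripper's body presses on something with over 40 N, if the wrist force passes 120 N, or if a joint passes its speed limit or range.

### The arm

A 6-joint arm with a two-finger parallel gripper is mounted at the origin on a cart in front of the work surface, level with it; the furniture and walls round the work are solid. World frame = base frame: x ahead of the robot, y to its left, z up, the work surface at z = 0. Lengths are in mm, angles in rad, forces in N, time in s.
With the tool pointing down it reaches from about 350 to 975 mm from the base axis. Payload 7.1 kg.
Tool frame: the origin (TCP) lies at the centre of the arm's flange, where the gripper is bolted on; the fingertips stand 182 mm ahead of it and the grasp point (between the pads) lies 163 mm ahead of it; x points along the fingers, y is the direction in which the jaws open and shut, and the axes are right-handed (so a half turn about x gives the same grasp; the last joint's range is limited). The gripper opens to 88 mm and grips with 3 to 60 N. Pads are 20 mm wide; open, the fingers measure 115 mm over their backs; the gripper's body (75 mm by 178 mm) begins 61 mm behind the grasp point.
Start: joints at [1.245, 0.423, 1.63, -0, 1.089, -0.019], TCP at [188.725, 595.81, 404.675] pointing down, gripper open.
Joint ranges: [-3, 3], [-0.9, 2.11], [0.09, 2.58], [-1.31, 4.45], [0.11, 2.69], [-2.54, 2.54]. Speed limits (rad/s): [2.39, 2.39, 3.01, 3.14, 3.14, 3.14].

### API

Orientations are given as a rotation vector (axis times angle).
In Python, from workcell import readout, viewer, workorder, models gives the robot as it stands. The module is installed in compiled form; this text tells all that it offers.
- The arm moves only by the tool apply_moves, never from a script. Its argument "commands" is a list that holds one entry, the list of rows, each a list of 4 numbers: the shift along the world's x, y, z in m, then the turn about the world's z in rad. A call has 1 to 8 rows; each row is the pose to reach, as a shift and turn from the pose commanded when the call began; what a row does not reach only later rows make up. A row lasts 1/8 s, in which the tool goes at most 62.5 mm and 10.7 degrees, less where a joint would pass 70% of its speed; a pose out of reach is approached as far as the arm can. A call with a gripper value outside its range is refused whole. "gripper" is the finger opening in m, from 0 to 0.0878, set as the call begins (left out, the last holds). The fingers move at their own pace and stop on an object; the grip force is fixed at half the most. Time passes only in rows, so rows that repeat a pose let the fingers close. It gives the time, the measured TCP pose, the force and the opening at its end, in the units of the state.
- readout.get_obs(): the state, without advancing time (a new reading comes with each control period).
- viewer.get_image(name): name is "scene" or "top" or "wrist"; returns a dict with "color" (384x512x3 uint8, red, green, blue), "vertical_fov" (degrees; the focal length in pixels is half the picture's height over the tangent of half this angle, whatever the lens; pixels are square), "cx", "cy" (the principal point, pixels), "rvec" (rotation vector, rad) and "tvec" (3), from world to camera coordinates, as OpenCV has them. Camera axes: x right, y down, z forward; pixel columns grow to the right and rows downward; lengths in mm; the calibration is good to about 2 mm. A picture is of the moment at which its call begins. There is no depth.
- workorder.close_job(): hands the job in, once; it reports no verdict.
Trained networks look in the newest picture that a camera, given by its name, has taken for a name from the list of things; names that differ only in an ending like _2 or _b are one class to them, and where a whole thing is asked for, a point or a joint stands for the part that bears it (a point fixed in the world has none). Each returns a list of dicts, best first, with "conf" (0 to 1); they miss things now and then, are a little off and sometimes report something else, mostly with a low value. They report only what shows in the picture. A call takes as long as a camera call.
- models.search_frame(camera, label): "position" ([x, y, z] in mm, in world coordinates, good to about 4 mm: the middle of the surface that is visible of it).
- models.place_of(camera, label): "position" ([x, y, z] in mm, in world coordinates, good to about 4 mm: a listed point, or the origin of a listed thing).
The state is a dict: "t": time; "qpos": joint angles; "qvel": joint speeds; "joint_torque": joint torques, N m; "ee_pos": TCP position; "orientation": TCP orientation; "ft_force": force on the tool from outside, world axes, zero at the start; "moment": the same for the moment, N m; "width": finger opening in mm.
Only numpy, scipy, OpenCV 4.12 (cv2) and the standard library are available. Lean on these libraries where they do the work, as an engineer would, in place of code of your own. Each camera call takes 0.05 s, during which the arm holds its last target.

## Working session

There is one attempt and no reset: what is moved stays moved. The work goes in short steps, Python scripts to look and compute and a tool call to move; the robot and the scene stay as the last step left them, time stands still between calls to the robot, and variables do not carry over. Pictures are saved under pics/ and viewed, and the job is handed in when it is done.

Besides the shell and the picture viewer there is one more tool, called after "Emit:" in YAML: its name, and indented under it one key for each argument. apply_moves: Moves the arm, as the interface text tells. Its arguments: {"type":"object","properties":{"commands":{"type":"array","items":{"type":"array","items":{"type":"array","items":{"type":"number"}}}},"gripper":{"type":"number"}},"required":["commands"]}

```bash
mkdir -p pics
cat > h.py <<'E'
import numpy as np, cv2
from workcell import readout, viewer, workorder, models
def cam(n):
    d=viewer.get_image(n); c=d["color"]; f=c.shape[0]/2/np.tan(np.radians(d["vertical_fov"])/2)
    return d,c,f
def proj(d,p):
    f=384/2/np.tan(np.radians(d["vertical_fov"])/2)
    K=np.array([[f,0,d["cx"]],[0,f,d["cy"]],[0,0,1.]])
    return cv2.projectPoints(np.array(p,float).reshape(-1,1,3),np.array(d["rvec"],float),np.array(d["tvec"],float),K,None)[0].reshape(-1,2)
def back(d,uv,z):
    f=384/2/np.tan(np.radians(d["vertical_fov"])/2)
    R=cv2.Rodrigues(np.array(d["rvec"],float))[0];t=np.array(d["tvec"],float).ravel()
    C=-R.T@t; r=R.T@np.array([(uv[0]-d["cx"])/f,(uv[1]-d["cy"])/f,1])
    return C+r*(z-C[2])/r[2]
def save(c,n,s=1.5):
    cv2.imwrite("pics/"+n,cv2.resize(c[:,:,::-1],None,fx=s,fy=s,interpolation=cv2.INTER_CUBIC))
E
python3 - <<'E'
from h import *
o=readout.get_obs();print(o)
for n in["scene","top","wrist"]:
    d,c,f=cam(n);save(c,n+"0.png");print(n,f,d["cx"],d["cy"],np.round(back(d,(256,192),0)))
    for l in["retaining_plate","seat","bolt_left_pivot","bolt_left_ball","bolt_right_pivot","bolt_right_ball","bolt_back_pivot","bolt_back_ball","objective_can","pot","loupe"]:
        print(n,l,[(np.round(x["position"]),round(x["conf"],2)) for x in models.place_of(n,l)][:3])
E
```

```text
{'t': 0.0, 'qpos': array([ 1.24501373e+00,  4.23811822e-01,  1.63070254e+00, -2.88504476e-05,
        1.08858444e+00, -1.89897017e-02]), 'qvel': array([-0.00012038,  0.00114986, -0.00022002,  0.00143752, -0.00033765,
        0.00041937]), 'joint_torque': array([-1.36031336e-03, -5.44624293e+01, -2.73667163e+01,  6.42867247e-02,
        2.27602810e-02, -1.68499296e-04]), 'ee_pos': array([188.63277075, 595.55486946, 403.91467652]), 'orientation': array([ 0.2396083 ,  1.55758617, -0.24195358]), 'ft_force': array([ 0.32277254, -0.99457843, -0.19660809]), 'moment': array([-0.02193214, -0.01233921, -0.01726938]), 'width': 88.11697193777123}
scene 462.28739280049064 252.6802914415274 196.79338008098145 [675.  55.   0.]
scene retaining_plate [(array([499.,  87.,   1.]), 0.87)]
scene seat [(array([ 529., -198.,   27.]), 0.72), (array([746., 121.,  -2.]), 0.32)]
scene bolt_left_pivot [(array([517., -94.,  38.]), 0.68)]
scene bolt_left_ball [(array([477., -80.,  65.]), 0.72)]
scene bolt_right_pivot [(array([ 538., -290.,   40.]), 0.73), (array([ 529., -193.,    1.]), 0.34)]
scene bolt_right_bal
[... 617 characters left out ...]
 bolt_right_pivot [(array([ 538., -288.,   43.]), 0.76), (array([ 591., -186.,   42.]), 0.39)]
top bolt_right_ball [(array([ 578., -311.,   66.]), 0.65)]
top bolt_back_pivot [(array([ 592., -188.,   43.]), 0.73)]
top bolt_back_ball []
top objective_can [(array([748., 126.,   1.]), 0.75)]
top pot [(array([739., -29.,  -2.]), 0.78)]
top loupe [(array([ 746., -243.,    0.]), 0.76)]
wrist 274.88488229541525 250.70549078385588 193.04914432439955 [225. 594.   0.]
wrist retaining_plate []
wrist seat []
wrist bolt_left_pivot []
wrist bolt_left_ball []
wrist bolt_right_pivot []
wrist bolt_right_ball []
wrist bolt_back_pivot []
wrist bolt_back_ball []
wrist objective_can []
wrist pot []
wrist loupe []
```

View pics/scene0.png

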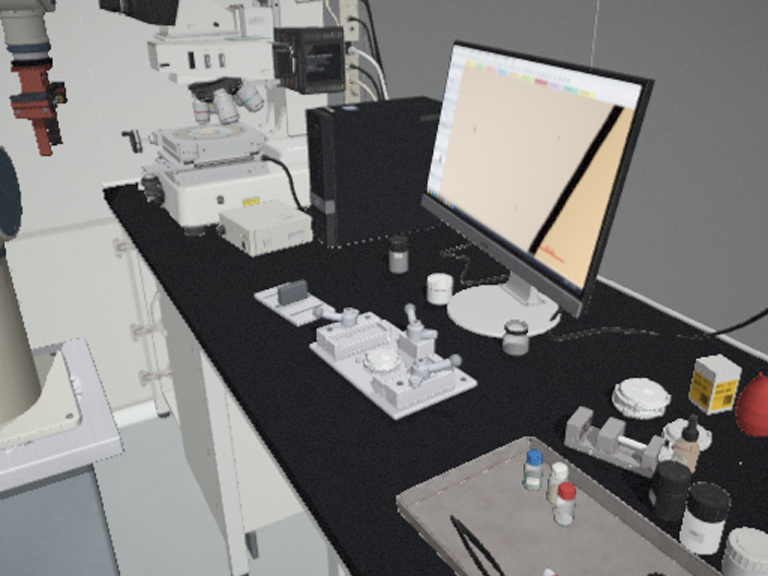

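View pics/top0.png

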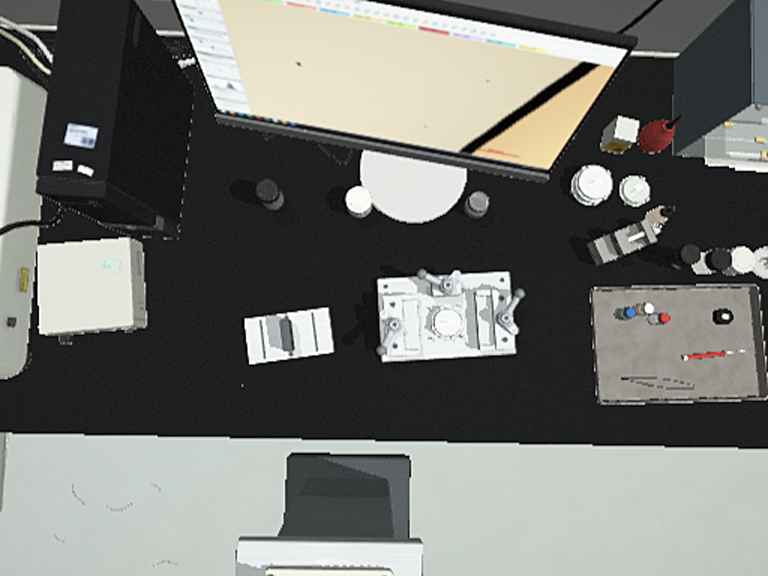

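Run:
```python
from h import *
from scipy.spatial.transform import Rotation as R
o=readout.get_obs();print(np.round(R.from_rotvec(o["orientation"]).as_matrix(),3))
d,c,f=cam("top")
cv2.imwrite("pics/topcrop.png",cv2.resize(c[170:255,155:355,::-1],None,fx=4,fy=4,interpolation=cv2.INTER_CUBIC))
P=np.array([(246,315),(330,306),(334,352),(251,363)])/1.5
for z in[8]:
  W=np.array([back(d,p,z) for p in P]);print(np.round(W),W.mean(0), np.degrees(np.arctan2(*(W[0]-W[1])[[0,1]])),np.degrees(np.arctan2(*(W[3]-W[2])[[0,1]])))
for n in("scene","top"):
    for l in["retaining_plate","seat","bolt_left_pivot","bolt_left_ball","bolt_right_pivot","bolt_right_ball","bolt_back_pivot","bolt_back_ball","pot"]:
        print(n,l,[(np.round(x["position"]),round(x["conf"],2)) for x in models.place_of(n,l)][:2])
```

```text
[[-0.     0.302  0.953]
 [-0.     0.953 -0.302]
 [-1.    -0.    -0.   ]]
[[533. 161.   8.]
 [554.  14.   8.]
 [472.   3.   8.]
 [449. 148.   8.]] [502.09795495  81.51060791   8.        ] -7.845840399352525 -9.060144390378108
scene retaining_plate [(array([499.,  87.,   1.]), 0.87)]
scene seat [(array([ 529., -198.,   27.]), 0.72), (array([746., 121.,  -2.]), 0.32)]
scene bolt_left_pivot [(array([517., -94.,  38.]), 0.68)]
scene bolt_left_ball [(array([477., -80.,  65.]), 0.72)]
scene bolt_right_pivot [(array([ 538., -290.,   40.]), 0.73), (array([ 529., -193.,    1.]), 0.34)]
scene bolt_right_ball [(array([ 581., -313.,   62.]), 0.8)]
scene bolt_back_pivot [(array([ 592., -191.,   42.]), 0.74)]
scene bolt_back_ball [(array([ 610., -145.,   60.]), 0.58), (array([ 745., -242.,    3.]), 0.27)]
scene pot []
top retaining_plate [(array([503.,  87.,  -4.]), 0.62)]
top seat [(array([ 534., -197.,   34.]), 0.74)]
top bolt_left_pivot [(array([524., -98.,  43.]), 0.78)]
top bolt_left_ball [(array([482., -74.,  62.]), 0.47)]
top bolt_right_pivot [(array([ 535., -291.,   44.]), 0.94), (array([ 750., -241.,    2.]), 0.38)]
top bolt_right_ball [(array([ 578., -311.,   66.]), 0.67)]
top bolt_back_pivot [(array([ 577., -313.,   66.]), 0.6), (array([ 590., -185.,   44.]), 0.59)]
top bolt_back_ball [(array([ 609., -142.,   67.]), 0.64)]
top pot [(array([738., -27.,  -0.]), 0.85)]
```

View pics/topcrop.png

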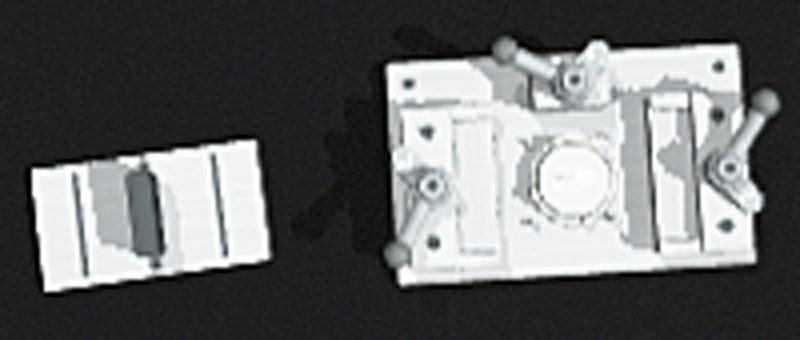

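Emit:
apply_moves:
  commands:
    - [[0.031, -0.051, 0, 0.05], [0.07, -0.1, 0, 0.11], [0.11, -0.16, 0, 0.17], [0.15, -0.21, 0, 0.23], [0.19, -0.27, 0, 0.29], [0.22, -0.33, 0, 0.35], [0.25, -0.38, 0, 0.41], [0.28, -0.43, 0, 0.454]]
  gripper: 0.0878

```text
t: 3.75
ee_pos: [460.9, 178.4, 405.0]
orientation: [-0.117, 1.567, 0.117]
ft_force: [1.6, -0.2, 0.2]
width: 87.5
```

Emit:
apply_moves:
  commands:
    - [[0.033, -0.05, 0, 0], [0.033, -0.08, 0, 0], [0.033, -0.08, 0, 0]]

```text
t: 4.12
ee_pos: [493.3, 98.6, 404.7]
orientation: [-0.113, 1.568, 0.113]
ft_force: [-0.1, 0.4, -0.6]
width: 87.7
```

```bash
cat > look.py <<'E'
from h import *
import sys
from scipy.spatial.transform import Rotation as R
def st():
    o=readout.get_obs();M=R.from_rotvec(o["orientation"]).as_matrix()
    print("t",round(o["t"],2),"tcp",np.round(o["ee_pos"],1),"yaw",round(np.degrees(np.arctan2(-M[0,1],M[1,1])),2),"tilt",np.round(M[:,0],3),"F",np.round(o["ft_force"],1),"w",round(o["width"],1))
st()
n=sys.argv[1];cams=sys.argv[2].split(",");labs=sys.argv[3].split(",") if len(sys.argv)>3 else []
for k in cams:
    d,c,f=cam(k);save(c,f"{k}_{n}.png");np.save(f"pics/{k}_{n}.npy",c)
    import pickle;pickle.dump({x:d[x] for x in d if x!="color"},open(f"pics/{k}_{n}.pkl","wb"))
    for l in labs: print(k,l,[(np.round(x["position"],1),round(x["conf"],2)) for x in models.place_of(k,l)][:2])
E
python3 look.py 1 wrist retaining_plate,seat,bolt_left_pivot,bolt_right_pivot,bolt_back_pivot,bolt_left_ball,bolt_right_ball,bolt_back_ball
```

```text
t 4.12 tcp [493.3  98.6 404.7] yaw 8.23 tilt [-0. -0. -1.] F [-0.1  0.4 -0.6] w 87.7
wrist retaining_plate [(array([499.6,  83.5,   0.8]), 0.96)]
wrist seat [(array([ 534.5, -194. ,   32.1]), 0.78)]
wrist bolt_left_pivot [(array([523.4, -97.4,  35.9]), 0.65)]
wrist bolt_right_pivot []
wrist bolt_back_pivot [(array([ 593.2, -187.8,   42.8]), 0.84)]
wrist bolt_left_ball [(array([481.3, -80.6,  63. ]), 0.87)]
wrist bolt_right_ball []
wrist bolt_back_ball [(array([ 607.9, -145.9,   54.5]), 0.73)]
```

View pics/wrist_1.png

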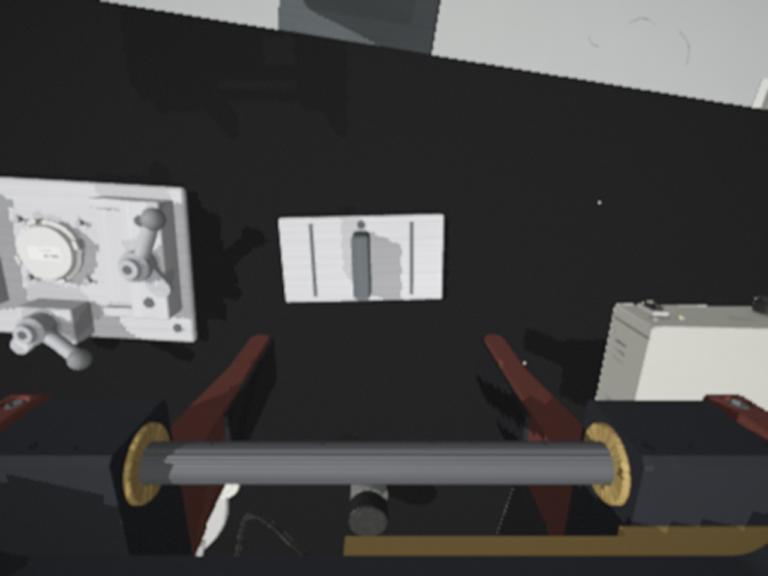

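Run:
```python
from h import *
import pickle
d=pickle.load(open("pics/wrist_1.pkl","rb"))
def ang(v): return np.degrees(np.arctan2(-v[0],v[1]))
P=np.array([(279,218),(444,213),(443,299),(286,303)])/1.5
W=np.array([back(d,p,8) for p in P]);print(np.round(W,1),W.mean(0),ang(W[1]-W[0]),ang(W[2]-W[3]))
for p,z in[((352,232),42),((369,232),42),((353,297),42),((369,297),42),((187,187),10),((197,341),10)]:print(p,np.round(back(d,np.array(p)/1.5,z),1))
```

```text
[[473.1   7.9   8. ]
 [447.2 155.5   8. ]
 [528.  170.3   8. ]
 [553.9  20.7   8. ]] [500.54118301  88.60751121   8.        ] 9.978126222570857 9.80052136462294
(352, 232) [470.5  76.4  42. ]
(369, 232) [468.5  90.5  42. ]
(353, 297) [527.2  84.5  42. ]
(369, 297) [525.1  98.4  42. ]
(187, 187) [457.3 -74.4  10. ]
(197, 341) [605.6 -63.1  10. ]
```

```bash
python3 look.py 2 wrist retaining_plate
```

```text
t 4.58 tcp [493.  101.  404.7] yaw 8.51 tilt [ 0.  0. -1.] F [ 0.1 -0.1 -0.3] w 87.7
wrist retaining_plate [(array([497.7,  85.1,   0.9]), 0.6)]
```

Emit:
apply_moves:
  commands:
    - [[0.006, -0.014, -0.05, 0.02], [0.006, -0.014, -0.11, 0.02], [0.006, -0.014, -0.16, 0.02], [0.006, -0.014, -0.19, 0.02], [0.006, -0.014, -0.2, 0.02], [0.006, -0.014, -0.21, 0.02], [0.006, -0.014, -0.21, 0.02], [0.006, -0.014, -0.21, 0.02]]

```text
t: 5.68
ee_pos: [499.5, 86.4, 195.6]
orientation: [-0.131, 1.565, 0.131]
ft_force: [-0.2, 0.7, 1.2]
width: 87.6
```

```bash
python3 look.py 3 wrist,scene retaining_plate
```

```text
t 5.67 tcp [499.5  86.4 195.6] yaw 9.58 tilt [ 0.002  0.    -1.   ] F [-0.2  0.7  1.2] w 87.6
wrist retaining_plate [(array([499.2,  82.8,   2.5]), 0.81)]
scene retaining_plate [(array([500.6,  88.2,   1.1]), 0.8), (array([519.9, -95.9,  38.9]), 0.62)]
```

View pics/wrist_3.png

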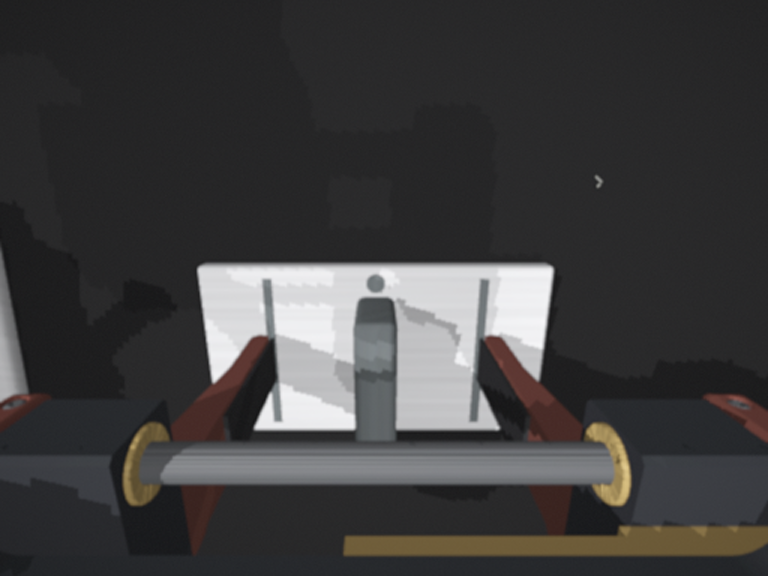

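Run:
```python
from h import *
import pickle
d=pickle.load(open("pics/wrist_3.pkl","rb"))
def ang(v): return np.degrees(np.arctan2(-v[0],v[1]))
P=np.array([(198,265),(553,265)])/1.5
W=np.array([back(d,p,8) for p in P]);print(np.round(W,1),ang(W[1]-W[0]))
a=np.radians(ang(W[1]-W[0]));print(W.mean(0)+40*np.array([np.cos(a),np.sin(a),0]))
for p in[(358,300),(394,300)]:print(np.round(back(d,np.array(p)/1.5,42),1))
```

```text
[[472.7   7.4   8. ]
 [447.8 154.4   8. ]] 9.606844108064701
[499.67164018  87.56544896   8.        ]
[465.2  75.7  42. ]
[463.1  87.9  42. ]
```

Emit:
apply_moves:
  commands:
    - [[0, 0, 0, 0], [0, 0, 0, 0], [0, 0, 0, 0], [0, 0, 0, 0], [0, 0, 0, 0], [0, 0, 0, 0], [0, 0, 0, 0], [0, 0, 0, 0]]
  gripper: 0.0

```text
t: 6.88
ee_pos: [499.1, 86.3, 194.7]
orientation: [-0.131, 1.567, 0.131]
ft_force: [1.0, -0.9, -0.1]
width: 15.8
```

```bash
python3 look.py 4 wrist
```

```text
t 6.88 tcp [499.1  86.3 194.7] yaw 9.58 tilt [-0. -0. -1.] F [ 1.  -0.9 -0.1] w 15.8
```

Emit:
apply_moves:
  commands:
    - [[0, 0, 0.03, 0], [0, 0, 0.08, 0], [0, -0.02, 0.13, 0], [0, -0.06, 0.17, 0], [0.0, -0.1, 0.2, -0.04], [0, -0.12, 0.2, -0.08], [0, -0.12, 0.2, -0.08], [0, -0.12, 0.2, -0.08]]

```text
t: 7.92
ee_pos: [498.7, -33.3, 394.1]
orientation: [-0.068, 1.571, 0.069]
ft_force: [0.1, -0.5, -2.9]
width: 15.8
```

```bash
python3 look.py 5 wrist,scene,top seat,bolt_left_pivot,bolt_right_pivot,bolt_back_pivot,bolt_left_ball,bolt_right_ball,bolt_back_ball
```

```text
t 7.92 tcp [498.7 -33.3 394.1] yaw 5.02 tilt [-0.001  0.    -1.   ] F [ 0.1 -0.5 -2.9] w 15.8
wrist seat [(array([ 533.1, -193.5,   29.6]), 0.73)]
wrist bolt_left_pivot [(array([524. , -96.1,  38.3]), 0.62)]
wrist bolt_right_pivot [(array([ 541.7, -287.9,   38. ]), 0.8)]
wrist bolt_back_pivot [(array([ 590. , -186.3,   41.1]), 0.57)]
wrist bolt_left_ball [(array([478.5, -78.2,  58.6]), 0.71)]
wrist bolt_right_ball [(array([ 580.4, -313.3,   57.1]), 0.63), (array([ 593.5, -185.5,   43.9]), 0.3)]
wrist bolt_back_ball []
scene seat [(array([ 528.1, -196.7,   27. ]), 0.67)]
scene bolt_left_pivot [(array([517.9, -97.1,  39.7]), 0.96)]
scene bolt_right_pivot [(array([ 537.9, -288.9,   41.2]), 0.64)]
scene bolt_back_pivot [(array([ 591.9, -188.5,   42.6]), 0.89)]
scene bolt_left_ball [(array([477.8, -80.7,  65.2]), 0.81)]
scene bolt_right_ball [(array([ 579.4, -311.7,   59.9]), 0.91), (array([479.8, -80.5,  64.4]), 0.72)]
scene bolt_back_ball [(array([ 610.4, -143.3,   58.9]), 0.65), (array([ 746.6, -242.5,    2.3]), 0.31)]
top seat [(array([ 529.7, -196.9,   28.1]), 0.59)]
top bolt_left_pivot []
top bolt_right_pivot [(array([ 535.4, -287.9,   44.9]), 0.65)]
top bolt_back_pivot [(array([ 591.6, -185.7,   39.6]), 0.96)]
top bolt_left_ball []
top bolt_right_ball [(array([ 577.2, -311.8,   64.8]), 0.54)]
top bolt_back_ball [(array([ 609. , -141.4,   68. ]), 0.49)]
```

View pics/wrist_5.png

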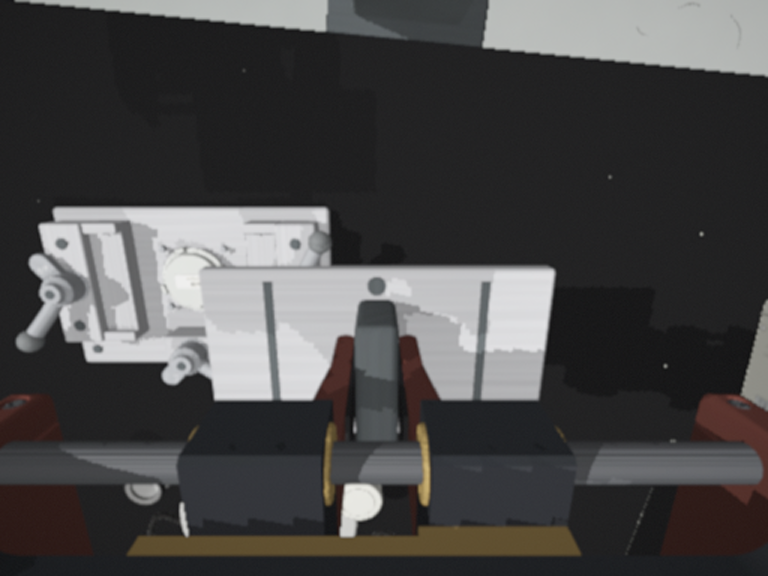

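View pics/scene_5.png

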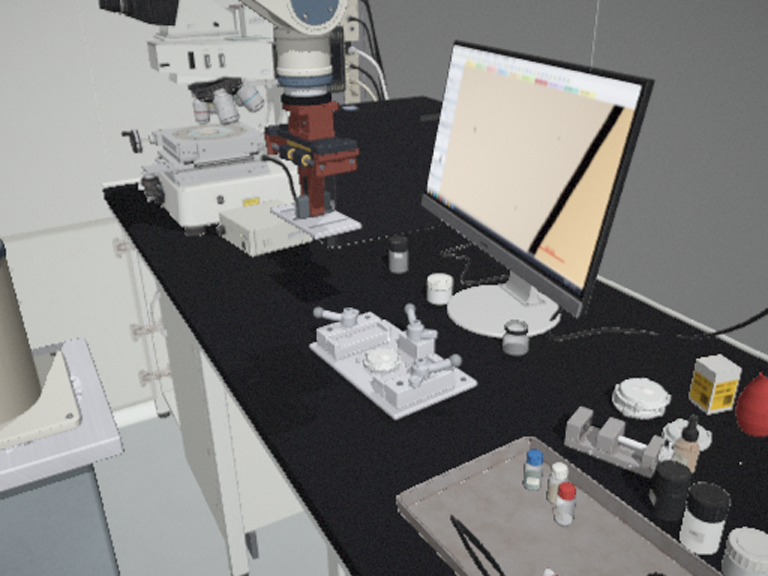

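Run:
```python
from h import *
import pickle
m={"s":(0,0),"l":(0,95),"r":(0,-95),"b":(62,0),"lb":(-45.1,111.4),"rb":(45.1,-111.4),"bb":(78.4,45.1)}
sets={"wrist":[("s",533.1,-193.5),("s",534.5,-194),("l",523.4,-97.4),("l",524,-96.1),("r",541.7,-287.9),("b",593.2,-187.8),("b",590,-186.3),("lb",481.3,-80.6),("lb",478.5,-78.2),("rb",580.4,-313.3),("bb",607.9,-145.9)],
"scene":[("s",529,-198),("s",528,-196.7),("l",517,-94),("l",518,-97),("r",538,-290),("r",538,-289),("b",592,-191),("b",592,-188.5),("lb",477,-80),("rb",580,-312),("bb",610,-144)],
"top":[("s",532,-195),("s",534,-197),("s",529.7,-197),("l",521,-98),("l",524,-98),("r",538,-288),("r",535,-291),("b",592,-188),("b",590,-185),("b",591.6,-185.7),("lb",482,-74),("rb",578,-311),("bb",609,-142)]}
sets["all"]=sum(sets.values(),[])
for k,L in sets.items():
    A=np.array([m[x[0]] for x in L]);B=np.array([x[1:] for x in L])
    a=A-A.mean(0);b=B-B.mean(0)
    th=np.arctan2((a[:,0]*b[:,1]-a[:,1]*b[:,0]).sum(),(a*b).sum())
    R=np.array([[np.cos(th),-np.sin(th)],[np.sin(th),np.cos(th)]]);t=B.mean(0)-R@A.mean(0)
    print(k,np.degrees(th),t,np.round((B-(A@R.T+t)).std(0),1))
```

```text
wrist 2.9865735374971782 [ 531.27429884 -192.75945825] [2.6 4.3]
scene 3.960834235492871 [ 529.10897223 -194.4702698 ] [3.1 4.2]
top 2.8687358451574823 [ 530.34526965 -192.92124341] [2.4 4.6]
all 3.210963591907692 [ 530.26626535 -193.34345684] [3.  4.4]
```

Run:
```python
from h import *
import pickle
def ang(v): return np.degrees(np.arctan2(-v[0],v[1]))
d,c,f=cam("top")
P=np.array([(387,62),(740,44),(757,262),(400,285)])/4+np.array([155,170])
for z in(8,12):
  W=np.array([back(d,p,z) for p in P]);print(np.round(W,1),W.mean(0),ang(W[0]-W[1]),ang(W[3]-W[2]),np.linalg.norm(W[0]-W[1]),np.linalg.norm(W[0]-W[3]))
cv2.imwrite("pics/topcrop2.png",cv2.resize(c[175:250,245:355,::-1],None,fx=7,fy=7,interpolation=cv2.INTER_CUBIC))
c=np.load("pics/wrist_5.npy");cv2.imwrite("pics/wcrop5.png",cv2.resize(c[125:265,0:240,::-1],None,fx=3.3,fy=3.3,interpolation=cv2.INTER_CUBIC))
```

```text
[[ 606.   -69.6    8. ]
 [ 625.8 -309.3    8. ]
 [ 478.8 -321.4    8. ]
 [ 457.3  -82.7    8. ]] [ 541.96886315 -195.73758751    8.        ] 4.732846688161088 5.147767739629351 240.46684671483007 149.2596183644307
[[ 605.5  -69.6   12. ]
 [ 625.2 -308.3   12. ]
 [ 478.8 -320.4   12. ]
 [ 457.4  -82.7   12. ]] [ 541.72828766 -195.24036347   12.        ] 4.732846688161107 5.147767739629352 239.52916010175906 148.67758908295386
```

View pics/topcrop2.png

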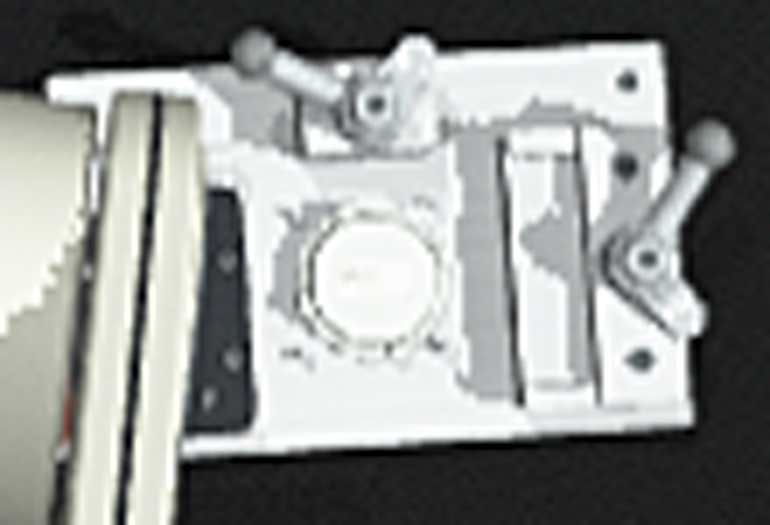

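View pics/wcrop5.png

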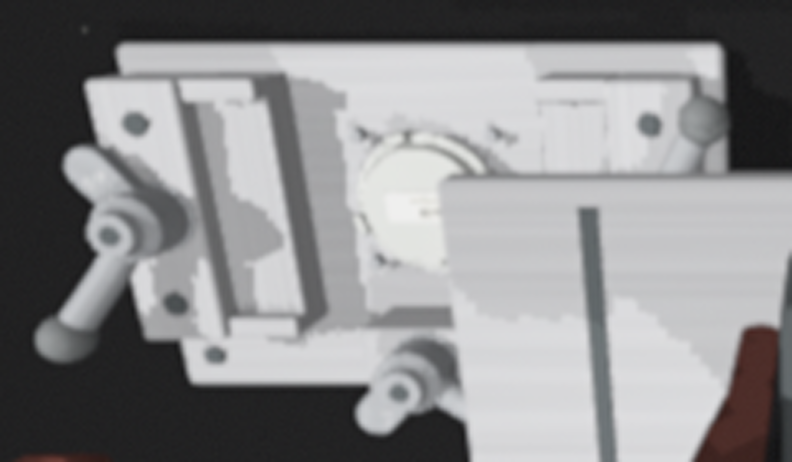

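Run:
```python
from h import *
import pickle
d,c,f=cam("top");w=pickle.load(open("pics/wrist_5.pkl","rb"));w1=pickle.load(open("pics/wrist_1.pkl","rb"));sc=pickle.load(open("pics/scene_5.pkl","rb"))
def fit(L):
    A=np.array([x[0] for x in L],float);B=np.array([x[1] for x in L])
    th=np.radians(5.0);R=np.array([[np.cos(th),-np.sin(th)],[np.sin(th),np.cos(th)]])
    a=A-A.mean(0);b=B-B.mean(0);tf=np.arctan2((a[:,0]*b[:,1]-a[:,1]*b[:,0]).sum(),(a*b).sum())
    e=B-A@R.T;print("seat est at 5deg",np.round(e,1).tolist(),e.mean(0),"free yaw",np.degrees(tf))
l,r,b=(0,95),(0,-95),(62,0)
o=np.array([155,170])
z=65
fit([(l,back(d,np.array((432,186))/4+o,z)[:2]),(b,back(d,np.array((574,80))/4+o,z)[:2]),(r,back(d,np.array((731,168))/4+o,z)[:2])])
fit([(b,back(d,np.array((376,104))/7+[245,175],z)[:2]),(r,back(d,np.array((648,260))/7+[245,175],z)[:2])])
fit([(b,back(w,np.array((400,392))/3.3+[0,125],z)[:2]),(r,back(w,np.array((108,236))/3.3+[0,125],z)[:2])])
fit([(b,back(w1,np.array((25,335))/1.5,z)[:2]),(l,back(w1,np.array((128,268))/1.5,z)[:2])])
# supports centre right: outer screws etc; wrist base corners z=10
for p in[(118,42),(724,44),(192,384)]:print(np.round(back(w,np.array(p)/3.3+[0,125],10),1))
# right support rim inner corners at z=30..38
for p in[(178,85),(253,85),(232,330),(300,330)]:print(np.round(back(w,np.array(p)/3.3+[0,125],30),1))
```

```text
seat est at 5deg [[529.3, -194.9], [529.4, -194.6], [529.6, -195.8]] [ 529.42625493 -195.10400111] free yaw 5.144217068601444
seat est at 5deg [[529.8, -195.1], [529.2, -195.3]] [ 529.4880012  -195.22503035] free yaw 4.803126893856355
seat est at 5deg [[531.0, -191.5], [531.1, -192.7]] [ 531.0571793  -192.11379703] free yaw 5.3262014311359644
seat est at 5deg [[530.8, -189.8], [529.4, -191.3]] [ 530.1307434  -190.57625614] free yaw 6.038240984259068
[ 478.5 -315.8   10. ]
[458.2 -76.5  10. ]
[ 628.  -304.1   10. ]
[ 489.5 -280.2   30. ]
[ 487.  -251.9   30. ]
[ 590.  -270.3   30. ]
[ 587.6 -242.4   30. ]
```

Emit:
apply_moves:
  commands:
    - [[0.008, -0.04, 0, 0], [0.016, -0.09, 0, 0], [0.025, -0.14, 0, 0], [0.031, -0.16, -0.03, 0], [0.031, -0.16, -0.07, 0], [0.031, -0.16, -0.11, 0], [0.031, -0.16, -0.13, 0], [0.031, -0.16, -0.13, 0]]

```text
t: 10.22
ee_pos: [529.6, -193.6, 263.1]
orientation: [-0.067, 1.573, 0.07]
ft_force: [-0.5, -0.4, -2.2]
width: 15.9
```

```bash
python3 look.py 6 wrist,scene,top
python3 - <<'E'
from h import *
c=np.load("pics/scene_6.npy");cv2.imwrite("pics/s6.png",cv2.resize(c[170:290,190:340,::-1],None,fx=5,fy=5,interpolation=cv2.INTER_CUBIC))
E
```

```text
t 10.22 tcp [ 529.6 -193.6  263.1] yaw 4.99 tilt [-0.003  0.001 -1.   ] F [-0.5 -0.4 -2.2] w 15.9
```

View pics/wrist_6.png

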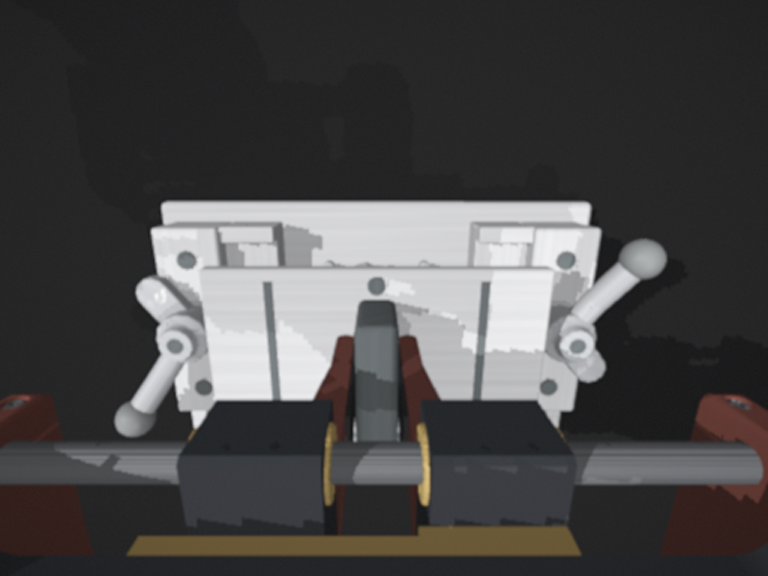

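View pics/s6.png

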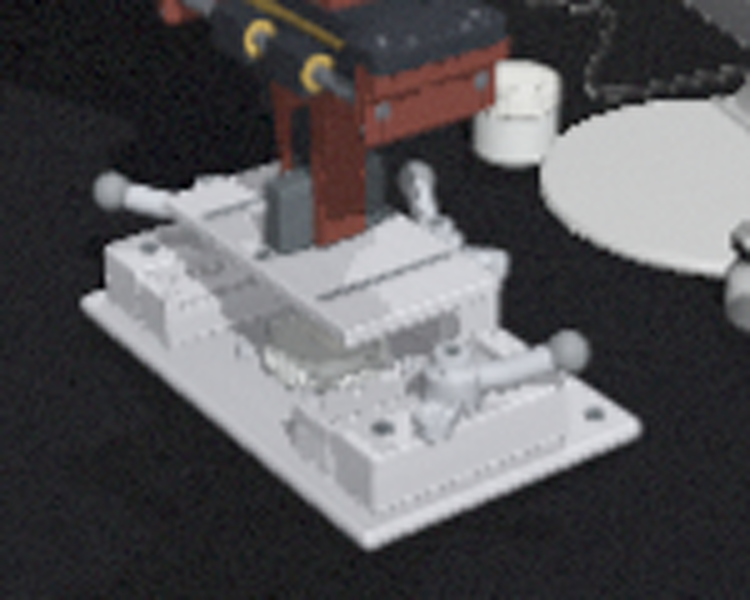

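Run:
```python
from h import *
import pickle
w=pickle.load(open("pics/wrist_6.pkl","rb"))
th=np.radians(5);R=np.array([[np.cos(th),-np.sin(th)],[np.sin(th),np.cos(th)]])
q=lambda p,z: R.T@(back(w,np.array(p)/1.5,z)[:2]-[529.6,-193.6])
for n,p,z in [("plateL",(203,268),263.1-194.7+8),("plateR",(552,268),76.4),("hubL",(175,346),65),("hubR",(577,346),65),("baseL",(163,203),10),("baseR",(590,203),10)]: print(n,np.round(q(p,z),1))
```

```text
plateL [-39.6 -70.7]
plateR [-39.6  75.5]
hubL [  1.2 -93.5]
hubR [ 1.3 97.2]
baseL [ -60.5 -117. ]
baseR [-60.5 121.4]
```

Emit:
apply_moves:
  commands:
    - [[0.001, 0, -0.01, 0], [0.001, 0, -0.02, 0], [0.001, 0, -0.027, 0], [0.001, 0, -0.032, 0], [0.001, 0, -0.035, 0], [0.001, 0, -0.037, 0], [0.001, 0, -0.038, 0], [0.001, 0, -0.038, 0]]

```text
t: 11.38
ee_pos: [531.1, -193.7, 226.8]
orientation: [-0.069, 1.57, 0.068]
ft_force: [-0.6, -0.5, -1.4]
width: 16.1
```

```bash
python3 look.py 7 wrist,scene
python3 - <<'E'
from h import *
c=np.load("pics/scene_7.npy");cv2.imwrite("pics/s7.png",cv2.resize(c[170:290,190:340,::-1],None,fx=5,fy=5,interpolation=cv2.INTER_CUBIC))
E
```

```text
t 11.38 tcp [ 531.1 -193.7  226.8] yaw 5.0 tilt [ 0. -0. -1.] F [-0.6 -0.5 -1.4] w 16.1
```

View pics/wrist_7.png

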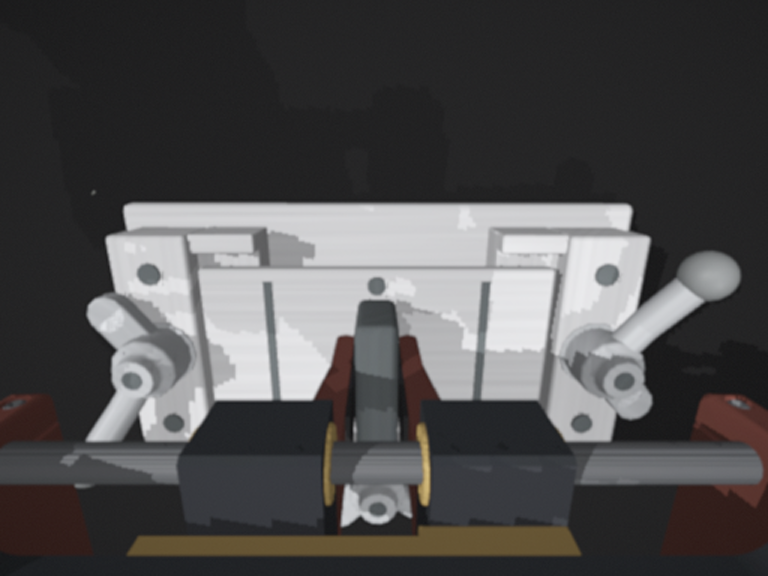

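View pics/s7.png

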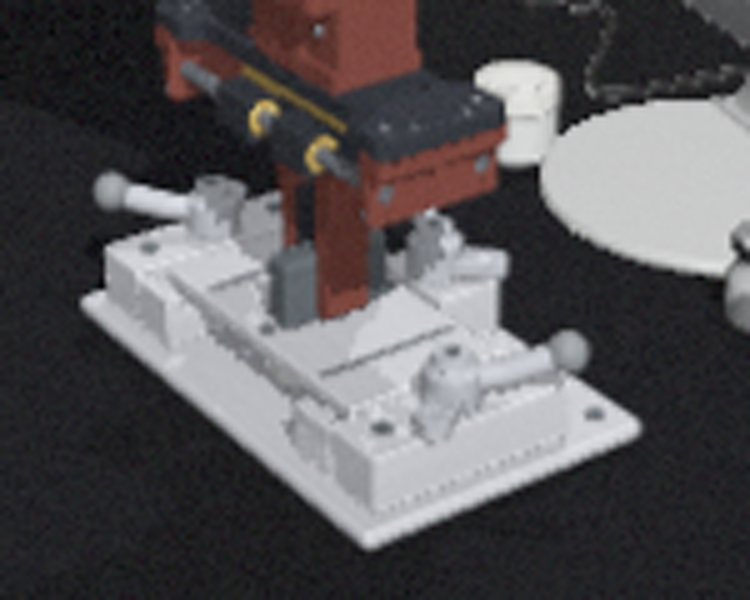

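Emit:
apply_moves:
  commands:
    - [[0, 0, -0.001, 0], [0, 0, -0.001, 0], [0, 0, -0.002, 0], [0, 0, -0.002, 0]]

```text
t: 11.98
ee_pos: [531.2, -193.7, 224.7]
orientation: [-0.069, 1.57, 0.068]
ft_force: [0.8, -0.1, -1.9]
width: 15.6
```

Emit:
apply_moves:
  commands:
    - [[0, 0, -0.001, 0], [0, 0, -0.0015, 0], [0, 0, -0.0015, 0]]

```text
t: 12.35
ee_pos: [531.2, -193.7, 224.7]
orientation: [-0.069, 1.569, 0.068]
ft_force: [-4.9, 1.1, 14.3]
width: 15.9
```

Emit:
apply_moves:
  commands:
    - [[0, 0, 0.001, 0], [0, 0, 0.001, 0], [0, 0, 0.001, 0], [0, 0, 0.001, 0], [0, 0, 0.001, 0], [0, 0, 0.001, 0]]
  gripper: 0.06

```text
t: 13.1
ee_pos: [531.1, -193.7, 224.1]
orientation: [-0.068, 1.57, 0.069]
ft_force: [-0.8, -0.1, 0.2]
width: 59.6
```

Emit:
apply_moves:
  commands:
    - [[0, 0, 0.03, 0], [0, 0, 0.08, 0], [0, 0, 0.11, 0], [0, 0, 0.13, 0], [0, 0, 0.13, 0]]
  gripper: 0.0

```text
t: 13.72
ee_pos: [531.5, -193.9, 355.7]
orientation: [-0.07, 1.567, 0.067]
ft_force: [0.0, 0.3, -0.8]
width: 13.5
```

```bash
python3 look.py 8 wrist,scene retaining_plate,bolt_left_pivot,bolt_right_pivot,bolt_back_pivot,bolt_left_ball,bolt_right_ball,bolt_back_ball
python3 - <<'E'
from h import *
c=np.load("pics/scene_8.npy");cv2.imwrite("pics/s8.png",cv2.resize(c[170:290,190:340,::-1],None,fx=5,fy=5,interpolation=cv2.INTER_CUBIC))
E
```

```text
t 13.72 tcp [ 531.5 -193.9  355.7] yaw 5.0 tilt [ 0.003 -0.001 -1.   ] F [ 0.   0.3 -0.8] w 13.5
wrist retaining_plate [(array([ 530. , -194. ,   29.4]), 0.86), (array([ 590.2, -185.7,   43.6]), 0.61)]
wrist bolt_left_pivot [(array([524. , -96.7,  38. ]), 0.84)]
wrist bolt_right_pivot [(array([ 538.3, -282.7,   36.2]), 0.9)]
wrist bolt_back_pivot [(array([ 592.7, -184.9,   41.3]), 0.75)]
wrist bolt_left_ball [(array([484.2, -81.5,  63.6]), 0.64)]
wrist bolt_right_ball [(array([ 581.8, -311.9,   59.6]), 0.73)]
wrist bolt_back_ball [(array([ 609.8, -145.6,   54.8]), 0.71)]
scene retaining_plate [(array([ 531.5, -193.7,   32.7]), 0.88), (array([479.4, -81.6,  64.5]), 0.65)]
scene bolt_left_pivot [(array([519. , -94.4,  40.2]), 0.78)]
scene bolt_right_pivot [(array([ 537.6, -290.7,   41.1]), 0.8)]
scene bolt_back_pivot [(array([ 592.9, -188.1,   39.6]), 0.59)]
scene bolt_left_ball [(array([476.8, -80.7,  64.3]), 0.7)]
scene bolt_right_ball []
scene bolt_back_ball [(array([ 605.1, -145.4,   57.8]), 0.61)]
```

View pics/wrist_8.png

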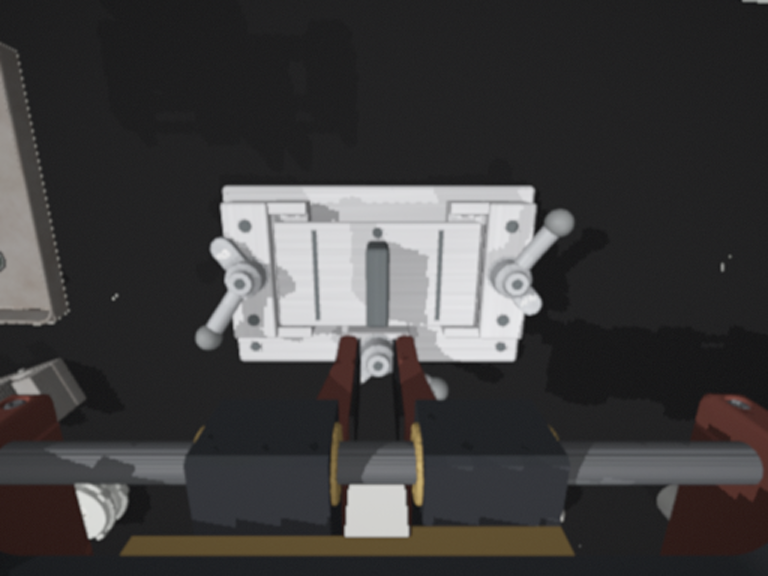

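View pics/s8.png

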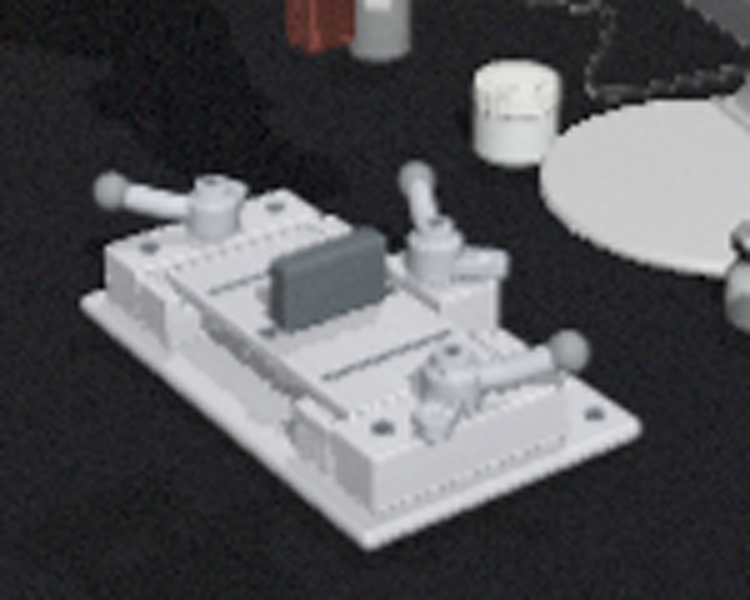

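```bash
cat > path.py <<'E'
import numpy as np,sys
S=np.array([531.,-194.]);th=np.radians(5.);R=np.array([[np.cos(th),-np.sin(th)],[np.sin(th),np.cos(th)]])
B={"l":((0,95),160),"r":((0,-95),-20),"b":((62,0),70)}
def pt(b,a,r=40):
    p,f=B[b];t=np.radians(f-a);u=np.array([np.cos(t),np.sin(t)]);n=np.array([np.sin(t),-np.cos(t)])
    h=6+13.5*abs(n[1])+10*abs(n[0])
    return S+R@(np.array(p)+r*u-h*n)
if __name__=="__main__":
    from h import readout
    e=readout.get_obs()["ee_pos"];print(np.round(e,1))
    for a in [-25,-10,0,10,20,30,40,50,60,70,80,90,100,110,120,130,135,140,145]:
        w=pt(sys.argv[1],a);print(a,np.round(w,1),np.round(w-e[:2],1))
E
python3 path.py l; python3 -c "
from workcell import readout;print(readout.get_obs()['qpos'])"
```

```text
[ 531.1 -193.7  354.2]
-25 [ 486.9 -126.3] [-44.3  67.4]
-10 [ 481.  -116.8] [-50.1  76.9]
0 [ 478.4 -110.4] [-52.8  83.3]
10 [ 476.9 -103. ] [-54.2  90.7]
20 [476.9 -95.1] [-54.2  98.6]
30 [478.6 -86.9] [-52.5 106.8]
40 [482.2 -78.9] [-48.9 114.8]
50 [487.7 -71.6] [-43.4 122.1]
60 [494.8 -65.4] [-36.3 128.3]
70 [503.3 -60.9] [-27.8 132.8]
80 [508.1 -57.9] [-23.  135.8]
90 [513.7 -55.5] [-17.4 138.1]
100 [520.2 -54.1] [-10.9 139.6]
110 [527.4 -53.8] [ -3.7 139.9]
120 [534.9 -55. ] [  3.8 138.7]
130 [542.5 -57.8] [ 11.4 135.9]
135 [546.1 -59.9] [ 15.  133.8]
140 [549.6 -62.4] [ 18.5 131.3]
145 [552.9 -65.4] [ 21.8 128.3]
[-3.70748674e-01  4.00966927e-01  1.80193794e+00 -6.01971810e-06
  9.38677858e-01 -2.02875279e+00]
```

Emit:
apply_moves:
  commands:
    - [[-0.022, 0.034, 0, 0], [-0.044, 0.067, 0, 0], [-0.044, 0.067, -0.05, 0], [-0.044, 0.067, -0.09, 0], [-0.044, 0.067, -0.115, 0], [-0.044, 0.067, -0.125, 0], [-0.044, 0.067, -0.125, 0], [-0.044, 0.067, -0.125, 0]]

```text
t: 15.52
ee_pos: [487.6, -126.9, 230.1]
orientation: [-0.069, 1.568, 0.068]
ft_force: [-0.7, 0.1, -0.1]
width: 0.2
```

```bash
python3 look.py 9 wrist,scene; python3 path.py l
python3 - <<'E'
from h import *
c=np.load("pics/scene_9.npy");cv2.imwrite("pics/s9.png",cv2.resize(c[170:290,190:340,::-1],None,fx=5,fy=5,interpolation=cv2.INTER_CUBIC))
E
```

```text
t 15.53 tcp [ 487.6 -126.9  230.1] yaw 4.99 tilt [ 0.002 -0.    -1.   ] F [-0.7  0.1 -0.1] w 0.2
[ 487.5 -126.8  230.2]
-25 [ 486.9 -126.3] [-0.7  0.5]
-10 [ 481.  -116.8] [-6.5 10. ]
0 [ 478.4 -110.4] [-9.2 16.5]
10 [ 476.9 -103. ] [-10.6  23.8]
20 [476.9 -95.1] [-10.6  31.8]
30 [478.6 -86.9] [-8.9 40. ]
40 [482.2 -78.9] [-5.3 48. ]
50 [487.7 -71.6] [ 0.2 55.3]
60 [494.8 -65.4] [ 7.3 61.4]
70 [503.3 -60.9] [15.8 65.9]
80 [508.1 -57.9] [20.6 68.9]
90 [513.7 -55.5] [26.2 71.3]
100 [520.2 -54.1] [32.7 72.8]
110 [527.4 -53.8] [39.9 73. ]
120 [534.9 -55. ] [47.4 71.9]
130 [542.5 -57.8] [55. 69.]
135 [546.1 -59.9] [58.6 66.9]
140 [549.6 -62.4] [62.1 64.4]
145 [552.9 -65.4] [65.4 61.5]
```

View pics/wrist_9.png

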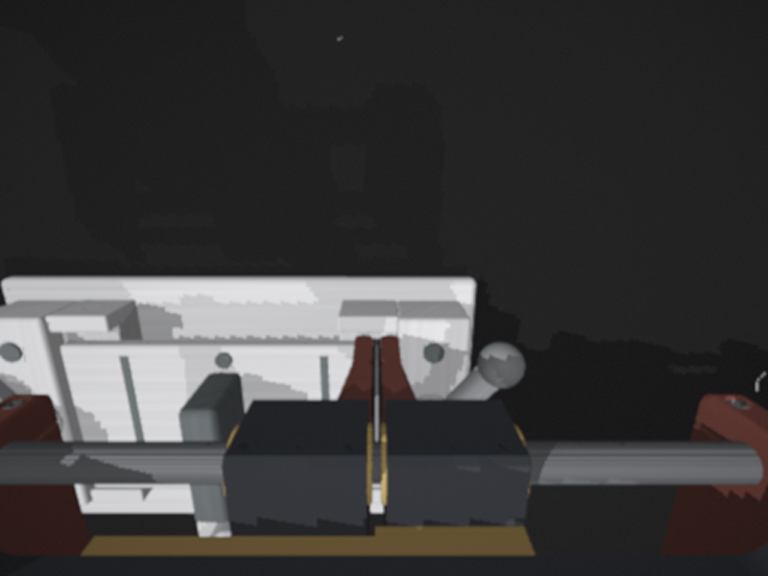

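View pics/s9.png

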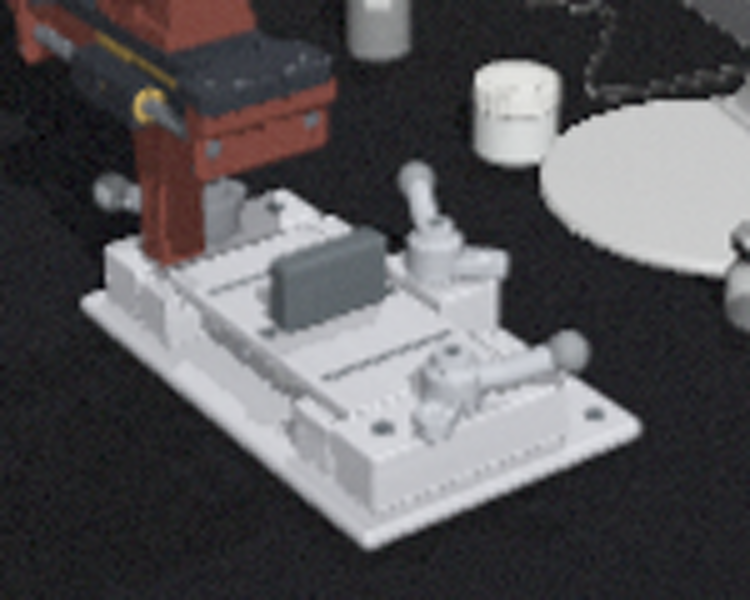

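Emit:
apply_moves:
  commands:
    - [[-0.0065, 0.01, 0, 0], [-0.009, 0.0165, 0, 0], [-0.0105, 0.024, 0, 0], [-0.0105, 0.032, 0, 0], [-0.009, 0.04, 0, 0], [-0.0055, 0.048, 0, 0], [0, 0.055, 0, 0], [0.007, 0.0615, 0, 0]]

```text
t: 16.62
ee_pos: [494.4, -64.8, 229.1]
orientation: [-0.069, 1.57, 0.069]
ft_force: [-1.6, -2.1, 0.9]
width: 0.5
```

```bash
python3 look.py 10 scene bolt_left_ball; python3 path.py l|tail -10
python3 - <<'E'
from h import *
c=np.load("pics/scene_10.npy");cv2.imwrite("pics/s10.png",cv2.resize(c[170:290,190:340,::-1],None,fx=5,fy=5,interpolation=cv2.INTER_CUBIC))
E
```

```text
t 16.62 tcp [494.4 -64.8 229.1] yaw 5.0 tilt [-0.001 -0.    -1.   ] F [-1.6 -2.1  0.9] w 0.5
scene bolt_left_ball [(array([514.4, -54.7,  64.8]), 0.77), (array([ 528.5, -193.9,    1.4]), 0.21)]
70 [503.3 -60.9] [8.7 3.5]
80 [508.1 -57.9] [13.5  6.5]
90 [513.7 -55.5] [19.1  8.9]
100 [520.2 -54.1] [25.6 10.3]
110 [527.4 -53.8] [32.8 10.6]
120 [534.9 -55. ] [40.3  9.4]
130 [542.5 -57.8] [47.9  6.6]
135 [546.1 -59.9] [51.5  4.5]
140 [549.6 -62.4] [55.  2.]
145 [552.9 -65.4] [58.3 -1. ]
```

View pics/s10.png

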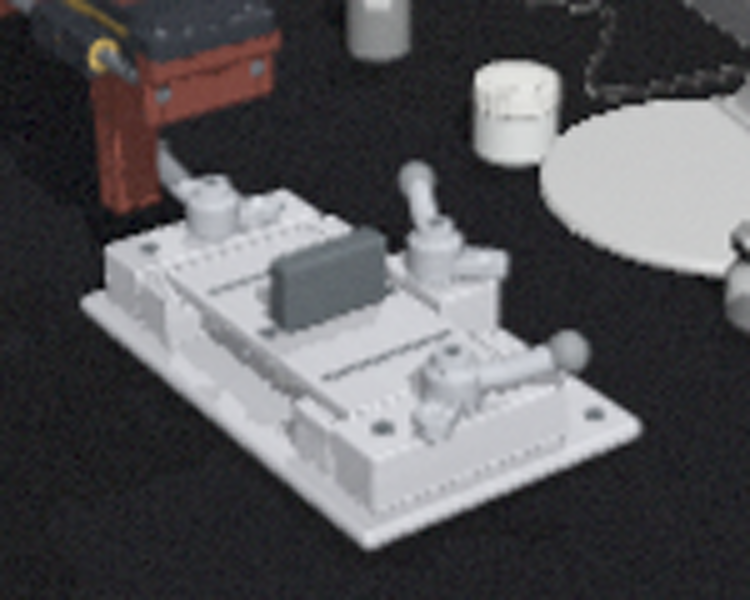

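Works; the lever follows. Continue.

Emit:
apply_moves:
  commands:
    - [[0.0085, 0.0035, 0, 0], [0.0135, 0.0065, 0, 0], [0.019, 0.009, 0, 0], [0.0255, 0.0105, 0, 0], [0.033, 0.0105, 0, 0], [0.04, 0.0095, 0, 0], [0.044, 0.0085, 0, 0], [0.048, 0.0065, 0, 0]]

```text
t: 17.73
ee_pos: [542.3, -58.9, 229.0]
orientation: [-0.068, 1.57, 0.068]
ft_force: [-3.0, -0.4, 0.0]
width: 0.8
```

```bash
python3 look.py 11 scene,wrist bolt_left_ball; python3 path.py l|tail -4
python3 - <<'E'
from h import *
c=np.load("pics/scene_11.npy");cv2.imwrite("pics/s11.png",cv2.resize(c[170:290,190:340,::-1],None,fx=5,fy=5,interpolation=cv2.INTER_CUBIC))
E
```

```text
t 17.73 tcp [542.3 -58.9 229. ] yaw 4.99 tilt [-0.001  0.    -1.   ] F [-3.  -0.4  0. ] w 0.8
scene bolt_left_ball [(array([ 536.6, -193.5,   30.2]), 0.72), (array([561.2, -72.9,  64.1]), 0.58)]
wrist bolt_left_ball [(array([562.5, -76.1,  62.8]), 0.82)]
130 [542.5 -57.8] [-0.2  0.9]
135 [546.1 -59.9] [ 3.5 -1.2]
140 [549.6 -62.4] [ 7.  -3.7]
145 [552.9 -65.4] [10.2 -6.6]
```

View pics/s11.png

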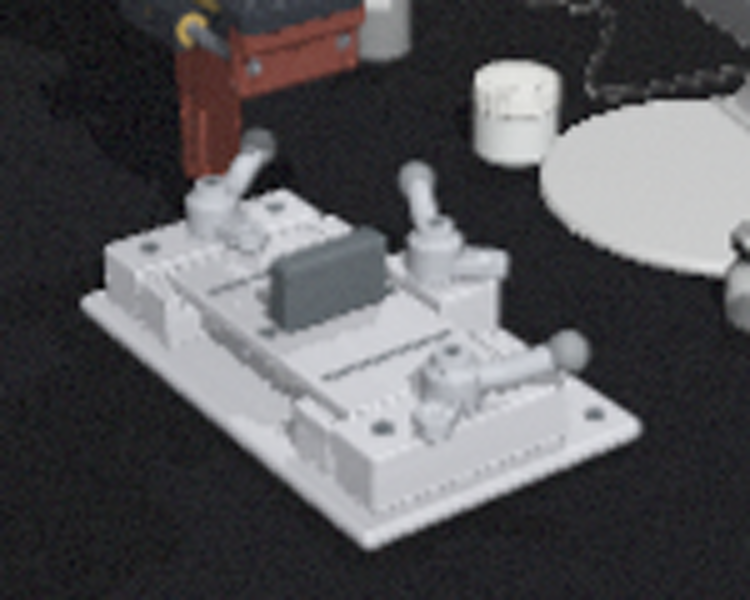

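Emit:
apply_moves:
  commands:
    - [[0.002, -0.001, 0, 0], [0.0035, -0.002, 0, 0], [0.005, -0.0035, 0, 0], [0.006, -0.0045, 0, 0], [0.006, -0.0045, 0, 0]]

```text
t: 18.55
ee_pos: [548.3, -63.3, 229.2]
orientation: [-0.068, 1.569, 0.068]
ft_force: [-1.6, 0.6, 0.4]
width: 0.7
```

Emit:
apply_moves:
  commands:
    - [[0.001, -0.001, 0, 0], [0.001, -0.001, 0, 0]]

```text
t: 18.8
ee_pos: [548.8, -64.0, 229.1]
orientation: [-0.068, 1.571, 0.069]
ft_force: [-2.9, 3.4, 1.1]
width: 0.5
```

Emit:
apply_moves:
  commands:
    - [[0.001, -0.001, 0, 0], [0.001, -0.001, 0, 0]]

```text
t: 19.05
ee_pos: [549.3, -64.5, 228.9]
orientation: [-0.067, 1.572, 0.069]
ft_force: [-5.0, 6.8, 3.6]
width: 0.6
```

Emit:
apply_moves:
  commands:
    - [[0.001, -0.001, 0, 0], [0.001, -0.001, 0, 0]]

```text
t: 19.3
ee_pos: [549.7, -65.0, 228.8]
orientation: [-0.066, 1.574, 0.07]
ft_force: [-7.6, 11.1, 5.1]
width: 0.4
```

```bash
python3 look.py 12 scene,wrist bolt_left_ball
```

```text
t 19.3 tcp [549.7 -65.  228.8] yaw 4.98 tilt [-0.004  0.002 -1.   ] F [-7.6 11.1  5.1] w 0.4
scene bolt_left_ball []
wrist bolt_left_ball [(array([569.3, -82.5,  60.8]), 0.77)]
```

Emit:
apply_moves:
  commands:
    - [[-0.006, 0.01, 0, 0], [-0.012, 0.02, 0, 0], [-0.012, 0.02, 0.04, 0], [-0.012, 0.02, 0.08, 0], [-0.012, 0.02, 0.08, 0]]

```text
t: 20.12
ee_pos: [540.3, -46.0, 312.2]
orientation: [-0.07, 1.563, 0.068]
ft_force: [0.7, -0.9, -0.1]
width: 0.6
```

```bash
python3 look.py 13 scene,wrist bolt_left_ball;python3 path.py r|head -3; python3 path.py b|head -3
python3 - <<'E'
from h import *
c=np.load("pics/scene_13.npy");cv2.imwrite("pics/s13.png",cv2.resize(c[170:290,190:340,::-1],None,fx=5,fy=5,interpolation=cv2.INTER_CUBIC))
E
```

```text
t 20.12 tcp [540.3 -46.  312.2] yaw 5.01 tilt [ 0.007 -0.001 -1.   ] F [ 0.7 -0.9 -0.1] w 0.6
scene bolt_left_ball [(array([564.5, -81.7,  64.9]), 0.75)]
wrist bolt_left_ball [(array([566.1, -78. ,  56.7]), 0.81)]
[538.6 -46.1 308.1]
-25 [ 575.1 -261.7] [  36.5 -215.6]
-10 [ 581.  -271.2] [  42.4 -225.1]
[538.6 -46.1 308.1]
-25 [ 568.9 -152.2] [  30.3 -106.1]
-10 [ 578.1 -147.2] [  39.5 -101.1]
```

View pics/s13.png

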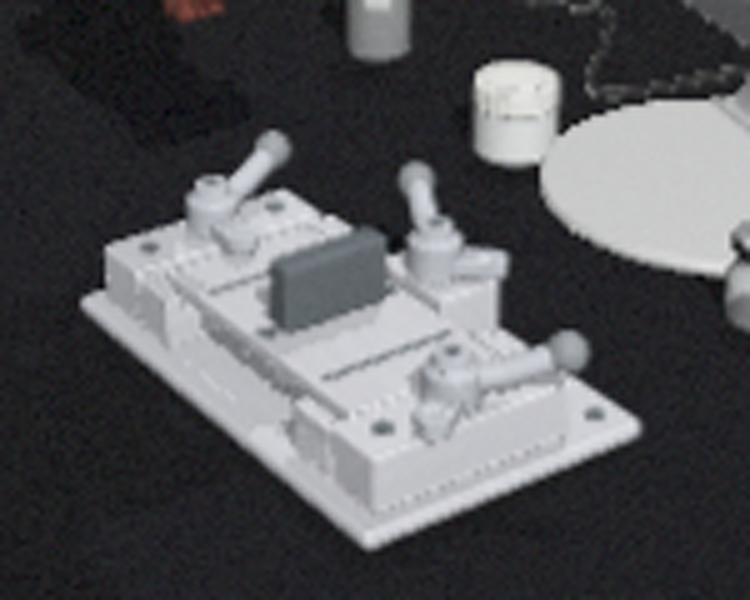

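Emit:
apply_moves:
  commands:
    - [[0.015, -0.05, 0, 0], [0.03, -0.1, 0, 0], [0.03, -0.106, -0.02, 0], [0.03, -0.106, -0.05, 0], [0.03, -0.106, -0.07, 0], [0.03, -0.106, -0.079, 0], [0.03, -0.106, -0.079, 0]]

```text
t: 21.2
ee_pos: [568.9, -151.7, 229.4]
orientation: [-0.069, 1.571, 0.069]
ft_force: [-1.1, -0.0, 0.7]
width: 0.2
```

```bash
python3 look.py 14 wrist;python3 path.py b
```

```text
t 21.2 tcp [ 568.9 -151.7  229.4] yaw 5.03 tilt [-0.001  0.    -1.   ] F [-1.1 -0.   0.7] w 0.2
[ 569.3 -151.9  230.2]
-25 [ 568.9 -152.2] [-0.3 -0.3]
-10 [ 578.1 -147.2] [8.9 4.7]
0 [ 583.8 -144.8] [14.5  7.1]
10 [ 590.3 -143.3] [21.   8.6]
20 [ 597.4 -143. ] [28.1  8.9]
30 [ 604.9 -144.2] [35.7  7.7]
40 [ 612.5 -147.1] [43.2  4.8]
50 [ 619.7 -151.7] [50.4  0.2]
60 [ 626.  -157.9] [56.7 -6.1]
70 [ 630.9 -165.7] [ 61.6 -13.8]
80 [ 634.4 -171.1] [ 65.2 -19.3]
90 [ 637.1 -177.6] [ 67.8 -25.7]
100 [ 638.6 -184.9] [ 69.3 -33.1]
110 [ 638.6 -192.9] [ 69.3 -41. ]
120 [ 636.8 -201.1] [ 67.6 -49.2]
130 [ 633.2 -209.1] [ 64.  -57.2]
135 [ 630.8 -212.9] [ 61.5 -61. ]
140 [ 627.8 -216.4] [ 58.5 -64.5]
145 [ 624.4 -219.6] [ 55.2 -67.8]
```

View pics/wrist_14.png

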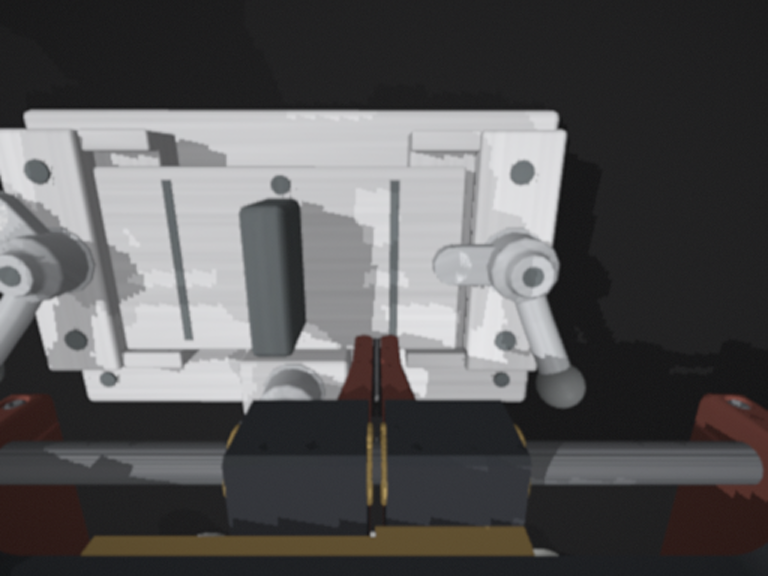

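Run:
```python
from h import *
import pickle
d=pickle.load(open("pics/top_5.pkl","rb"));s=pickle.load(open("pics/scene_5.pkl","rb"))
def ray(d,uv):
    a=back(d,uv,0);b=back(d,uv,100);return a,(b-a)/np.linalg.norm(b-a)
# lower right corner and lower left corner of monitor: top, scene
for t,sv in [((547,180),(578,314)),((218,118),(424,198))]:
    a,u=ray(d,np.array(t)/1.5);b,v=ray(s,np.array(sv)/1.5)
    A=np.stack([u,-v],1);k=np.linalg.lstsq(A,b-a,rcond=None)[0];print(a+k[0]*u,b+k[1]*v)
```

```text
[ 770.41629138 -349.7543275   100.29211233] [ 768.38402778 -348.36741449   99.24218678]
[853.64468138 203.52742446 106.37263408] [856.39326066 202.01793551 107.03687826]
```

Emit:
apply_moves:
  commands:
    - [[0.009, 0.0045, 0, 0], [0.0145, 0.007, 0, 0], [0.021, 0.0085, 0, 0], [0.028, 0.009, 0, 0], [0.0355, 0.0075, 0, 0], [0.043, 0.005, 0, 0], [0.0505, 0, 0, 0], [0.0565, -0.006, 0, 0]]

```text
t: 22.25
ee_pos: [626.3, -158.4, 230.2]
orientation: [-0.068, 1.569, 0.069]
ft_force: [-0.8, 1.8, 0.1]
width: 0.4
```

```bash
python3 path.py b|tail -10
```

```text
70 [ 630.9 -165.7] [ 4.6 -7.3]
80 [ 634.4 -171.1] [  8.1 -12.7]
90 [ 637.1 -177.6] [ 10.8 -19.2]
100 [ 638.6 -184.9] [ 12.3 -26.5]
110 [ 638.6 -192.9] [ 12.3 -34.5]
120 [ 636.8 -201.1] [ 10.5 -42.7]
130 [ 633.2 -209.1] [  6.9 -50.7]
135 [ 630.8 -212.9] [  4.4 -54.4]
140 [ 627.8 -216.4] [  1.5 -58. ]
145 [ 624.4 -219.6] [ -1.9 -61.2]
```

Emit:
apply_moves:
  commands:
    - [[0.0045, -0.0075, 0, 0], [0.008, -0.0125, 0, 0], [0.011, -0.019, 0, 0], [0.0125, -0.0265, 0, 0], [0.0125, -0.0345, 0, 0], [0.0105, -0.0425, 0, 0], [0.009, -0.047, 0, 0], [0.007, -0.0505, 0, 0]]

```text
t: 23.25
ee_pos: [631.9, -208.6, 230.0]
orientation: [-0.067, 1.571, 0.069]
ft_force: [-3.1, 5.7, 1.5]
width: 0.4
```

```bash
python3 look.py 15 scene bolt_back_ball; python3 path.py b|tail -4
python3 - <<'E'
from h import *
c=np.load("pics/scene_15.npy");cv2.imwrite("pics/s15.png",cv2.resize(c[170:290,190:340,::-1],None,fx=5,fy=5,interpolation=cv2.INTER_CUBIC))
E
```

```text
t 23.25 tcp [ 631.9 -208.6  230. ] yaw 4.97 tilt [-0.002  0.001 -1.   ] F [-3.1  5.7  1.5] w 0.4
scene bolt_back_ball [(array([ 619.2, -230.1,   56.6]), 0.68), (array([ 580.3, -312.1,   63.6]), 0.35)]
130 [ 633.2 -209.1] [ 1.4 -0.3]
135 [ 630.8 -212.9] [-1.1 -4. ]
140 [ 627.8 -216.4] [-4.1 -7.6]
145 [ 624.4 -219.6] [ -7.4 -10.8]
```

View pics/s15.png

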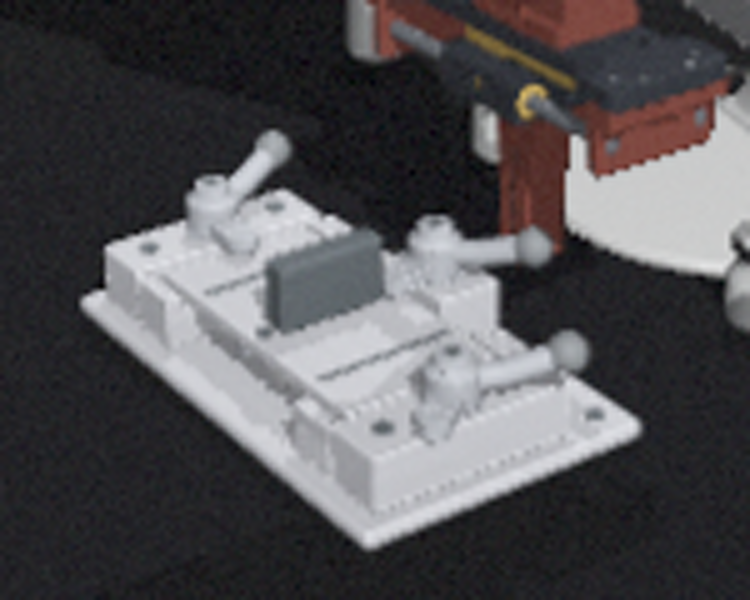

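Emit:
apply_moves:
  commands:
    - [[-0.001, -0.0015, 0, 0], [-0.002, -0.003, 0, 0], [-0.002, -0.003, 0, 0]]

```text
t: 23.72
ee_pos: [630.2, -211.4, 229.9]
orientation: [-0.068, 1.571, 0.069]
ft_force: [-1.2, 4.6, -0.2]
width: 0.5
```

Emit:
apply_moves:
  commands:
    - [[-0.001, -0.0015, 0, 0], [-0.001, -0.0015, 0, 0]]

```text
t: 23.98
ee_pos: [629.6, -213.3, 230.1]
orientation: [-0.069, 1.569, 0.068]
ft_force: [-0.3, 3.1, -0.8]
width: 0.7
```

```bash
python3 look.py 16 scene,wrist bolt_back_ball
python3 - <<'E'
from h import *
c=np.load("pics/scene_16.npy");cv2.imwrite("pics/s16.png",cv2.resize(c[170:290,190:340,::-1],None,fx=5,fy=5,interpolation=cv2.INTER_CUBIC))
E
```

```text
t 23.98 tcp [ 629.6 -213.3  230.1] yaw 5.0 tilt [ 0. -0. -1.] F [-0.3  3.1 -0.8] w 0.7
scene bolt_back_ball [(array([ 614.1, -231.7,   61.1]), 0.82)]
wrist bolt_back_ball [(array([ 613.5, -232.7,   59.3]), 0.83), (array([568.1, -83.1,  63.8]), 0.63)]
```

View pics/s16.png

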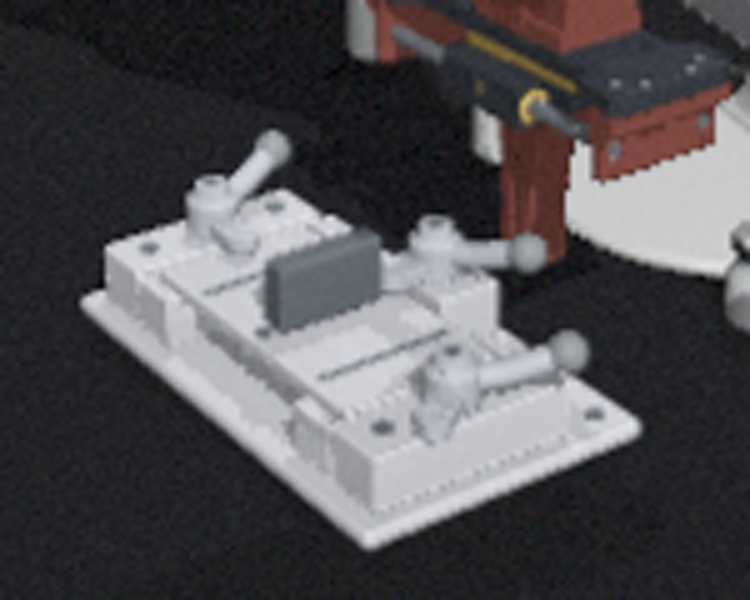

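View pics/wrist_16.png

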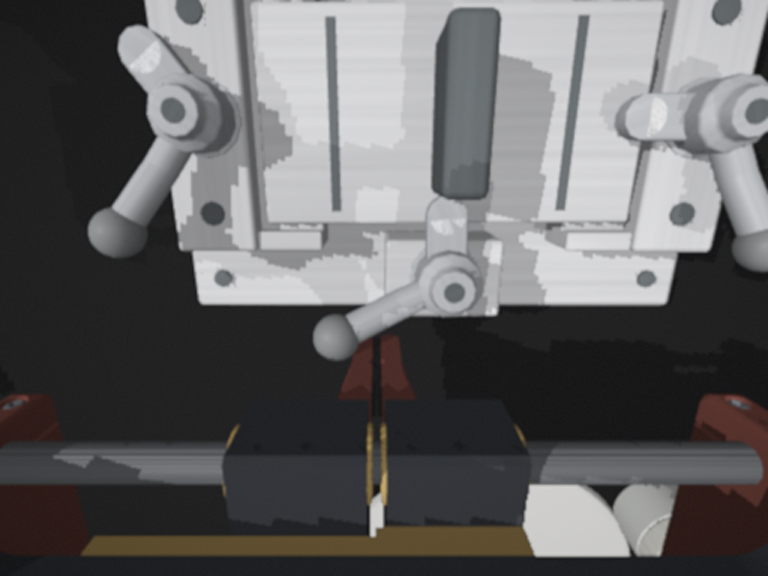

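Emit:
apply_moves:
  commands:
    - [[-0.001, -0.0015, 0, 0], [-0.001, -0.0015, 0, 0]]

```text
t: 24.42
ee_pos: [628.7, -214.9, 230.3]
orientation: [-0.069, 1.569, 0.068]
ft_force: [0.4, 3.0, -0.1]
width: 0.5
```

Emit:
apply_moves:
  commands:
    - [[-0.001, -0.0015, 0, 0], [-0.001, -0.0015, 0, 0]]

```text
t: 24.68
ee_pos: [628.0, -215.7, 230.3]
orientation: [-0.067, 1.569, 0.069]
ft_force: [2.1, 6.7, -0.2]
width: 0.3
```

Emit:
apply_moves:
  commands:
    - [[-0.001, -0.001, 0, 0], [-0.001, -0.001, 0, 0]]

```text
t: 24.92
ee_pos: [627.5, -216.1, 230.4]
orientation: [-0.067, 1.567, 0.069]
ft_force: [5.9, 8.9, -2.0]
width: 0.3
```

Emit:
apply_moves:
  commands:
    - [[0.006, 0.008, 0, 0], [0.012, 0.016, 0, 0], [0.012, 0.016, 0.04, 0], [0.012, 0.016, 0.08, 0], [0.0, -0.01, 0.08, 0], [-0.03, -0.03, 0.08, 0], [-0.052, -0.046, 0.08, 0], [-0.052, -0.046, 0.08, 0]]

```text
t: 25.92
ee_pos: [573.4, -264.2, 310.2]
orientation: [-0.067, 1.57, 0.067]
ft_force: [1.4, 0.5, 0.2]
width: -0.1
```

```bash
python3 look.py 17 wrist,scene bolt_back_ball,bolt_right_pivot,bolt_right_ball;python3 path.py r|head -3
```

```text
t 25.93 tcp [ 573.4 -264.2  310.2] yaw 4.88 tilt [-0.001  0.    -1.   ] F [1.4 0.5 0.2] w -0.1
wrist bolt_back_ball [(array([ 614.8, -234.6,   58.7]), 0.62)]
wrist bolt_right_pivot [(array([ 540.1, -285.2,   39.4]), 0.6)]
wrist bolt_right_ball []
scene bolt_back_ball [(array([ 612.7, -232.3,   58.1]), 0.66)]
scene bolt_right_pivot [(array([ 536.9, -287.1,   40.4]), 0.7), (array([741.1, -27.5,   1.4]), 0.19)]
scene bolt_right_ball [(array([ 580.9, -313. ,   62.1]), 0.66)]
[ 575.1 -262.7  310.1]
-25 [ 575.1 -261.7] [0. 1.]
-10 [ 581.  -271.2] [ 5.9 -8.4]
```

View pics/wrist_17.png

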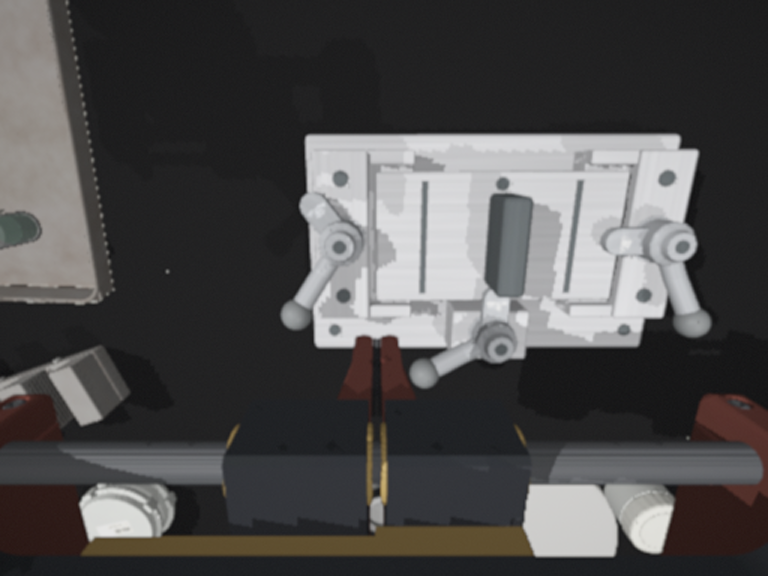

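Emit:
apply_moves:
  commands:
    - [[0, 0.001, -0.03, 0], [0, 0.001, -0.06, 0], [0, 0.001, -0.075, 0], [0, 0.001, -0.08, 0], [0, 0.001, -0.081, 0], [0, 0.001, -0.081, 0]]

```text
t: 27.08
ee_pos: [575.0, -262.4, 230.1]
orientation: [-0.069, 1.568, 0.068]
ft_force: [0.2, -0.4, 0.2]
width: 0.7
```

```bash
python3 path.py r
```

```text
[ 575.  -262.4  230.1]
-25 [ 575.1 -261.7] [0.2 0.7]
-10 [ 581.  -271.2] [ 6.  -8.8]
0 [ 583.6 -277.6] [  8.7 -15.3]
10 [ 585.1 -285. ] [ 10.1 -22.6]
20 [ 585.1 -292.9] [ 10.1 -30.6]
30 [ 583.4 -301.1] [  8.4 -38.8]
40 [ 579.8 -309.1] [  4.8 -46.7]
50 [ 574.3 -316.4] [ -0.6 -54.1]
60 [ 567.2 -322.6] [ -7.8 -60.2]
70 [ 558.7 -327.1] [-16.3 -64.7]
80 [ 553.9 -330.1] [-21.1 -67.7]
90 [ 548.3 -332.5] [-26.7 -70.1]
100 [ 541.8 -333.9] [-33.2 -71.6]
110 [ 534.6 -334.2] [-40.3 -71.8]
120 [ 527.1 -333. ] [-47.9 -70.6]
130 [ 519.5 -330.2] [-55.4 -67.8]
135 [ 515.9 -328.1] [-59.1 -65.7]
140 [ 512.4 -325.6] [-62.6 -63.2]
145 [ 509.1 -322.6] [-65.9 -60.3]
```

Emit:
apply_moves:
  commands:
    - [[0.006, -0.009, 0, 0], [0.0085, -0.0155, 0, 0], [0.01, -0.0225, 0, 0], [0.01, -0.0305, 0, 0], [0.0085, -0.039, 0, 0], [0.005, -0.0465, 0, 0], [-0.0005, -0.054, 0, 0], [-0.008, -0.06, 0, 0]]

```text
t: 28.08
ee_pos: [566.3, -322.5, 229.0]
orientation: [-0.068, 1.569, 0.069]
ft_force: [1.8, 1.5, -0.1]
width: 0.4
```

```bash
python3 path.py r|tail -10
```

```text
70 [ 558.7 -327.1] [-7.6 -4.5]
80 [ 553.9 -330.1] [-12.4  -7.5]
90 [ 548.3 -332.5] [-18.   -9.9]
100 [ 541.8 -333.9] [-24.5 -11.4]
110 [ 534.6 -334.2] [-31.6 -11.7]
120 [ 527.1 -333. ] [-39.2 -10.5]
130 [ 519.5 -330.2] [-46.7  -7.6]
135 [ 515.9 -328.1] [-50.4  -5.5]
140 [ 512.4 -325.6] [-53.9  -3. ]
145 [ 509.1 -322.6] [-57.2  -0.1]
```

Emit:
apply_moves:
  commands:
    - [[-0.0075, -0.0045, 0, 0], [-0.0125, -0.0075, 0, 0], [-0.018, -0.01, 0, 0], [-0.0245, -0.0115, 0, 0], [-0.0315, -0.0115, 0, 0], [-0.039, -0.0105, 0, 0], [-0.043, -0.009, 0, 0], [-0.0465, -0.0075, 0, 0]]

```text
t: 29.08
ee_pos: [519.9, -329.6, 229.3]
orientation: [-0.069, 1.57, 0.068]
ft_force: [2.9, 0.8, 0.1]
width: 0.6
```

```bash
python3 look.py 18 scene,wrist bolt_right_ball; python3 path.py r|tail -4
```

```text
t 29.07 tcp [ 519.9 -329.6  229.3] yaw 5.01 tilt [ 0. -0. -1.] F [2.9 0.8 0.1] w 0.6
scene bolt_right_ball [(array([ 500.6, -317.6,   58.3]), 0.57)]
wrist bolt_right_ball [(array([ 501.4, -317.3,   59.1]), 0.74)]
130 [ 519.5 -330.2] [-0.3 -0.4]
135 [ 515.9 -328.1] [-3.9  1.6]
140 [ 512.4 -325.6] [-7.4  4.1]
145 [ 509.1 -322.6] [-10.7   7.1]
```

Emit:
apply_moves:
  commands:
    - [[-0.002, 0.001, 0, 0], [-0.004, 0.0015, 0, 0], [-0.0055, 0.003, 0, 0], [-0.0065, 0.004, 0, 0], [-0.0065, 0.004, 0, 0]]

```text
t: 29.9
ee_pos: [513.5, -325.6, 229.2]
orientation: [-0.068, 1.57, 0.069]
ft_force: [1.1, -0.5, 0.5]
width: 0.9
```

Emit:
apply_moves:
  commands:
    - [[-0.001, 0.0015, 0, 0], [-0.001, 0.0015, 0, 0]]

```text
t: 30.15
ee_pos: [512.5, -324.1, 229.2]
orientation: [-0.068, 1.57, 0.069]
ft_force: [1.0, 0.1, 0.1]
width: 0.5
```

Emit:
apply_moves:
  commands:
    - [[-0.001, 0.0015, 0, 0], [-0.001, 0.0015, 0, 0]]

```text
t: 30.4
ee_pos: [511.8, -323.0, 229.3]
orientation: [-0.069, 1.569, 0.068]
ft_force: [1.9, -3.7, -1.1]
width: 0.8
```

```bash
python3 look.py 19 scene,wrist bolt_right_ball
```

```text
t 30.4 tcp [ 511.8 -323.   229.3] yaw 5.0 tilt [ 0.001 -0.001 -1.   ] F [ 1.9 -3.7 -1.1] w 0.8
scene bolt_right_ball [(array([ 498.3, -307.2,   59.4]), 0.65)]
wrist bolt_right_ball [(array([ 495.8, -309.6,   60.2]), 0.95)]
```

Emit:
apply_moves:
  commands:
    - [[-0.001, 0.0015, 0, 0], [-0.001, 0.0015, 0, 0]]

```text
t: 30.85
ee_pos: [511.3, -322.2, 229.6]
orientation: [-0.071, 1.567, 0.067]
ft_force: [3.7, -8.5, -2.7]
width: 0.3
```

Emit:
apply_moves:
  commands:
    - [[-0.001, 0.0015, 0, 0], [-0.001, 0.0015, 0, 0]]

```text
t: 31.1
ee_pos: [510.8, -321.5, 229.8]
orientation: [-0.073, 1.565, 0.065]
ft_force: [5.0, -12.2, -6.8]
width: 0.4
```

Emit:
apply_moves:
  commands:
    - [[0.006, -0.01, 0, 0], [0.012, -0.02, 0, 0], [0.012, -0.02, 0.04, 0], [0.012, -0.02, 0.1, 0], [0.0, 0.04, 0.15, 0], [-0.02, 0.09, 0.17, 0], [-0.02, 0.125, 0.17, 0], [-0.02, 0.125, 0.17, 0]]

```text
t: 32.1
ee_pos: [489.2, -192.6, 399.8]
orientation: [-0.07, 1.57, 0.071]
ft_force: [-0.6, -1.7, -0.4]
width: 0.4
```

```bash
python3 look.py 20 wrist,scene retaining_plate,bolt_left_ball,bolt_back_ball,bolt_right_ball,pot,loupe,objective_can
python3 - <<'E'
from h import *
c=np.load("pics/scene_20.npy");cv2.imwrite("pics/s20.png",cv2.resize(c[170:290,190:340,::-1],None,fx=5,fy=5,interpolation=cv2.INTER_CUBIC))
E
```

```text
t 32.1 tcp [ 489.2 -192.6  399.8] yaw 5.16 tilt [-0.     0.001 -1.   ] F [-0.6 -1.7 -0.4] w 0.4
wrist retaining_plate [(array([ 531.5, -193.4,   29.8]), 0.91)]
wrist bolt_left_ball [(array([567.1, -78.7,  62.4]), 0.59)]
wrist bolt_back_ball [(array([ 614.1, -233.4,   58.2]), 0.62), (array([ 492.9, -307.5,   59.9]), 0.3)]
wrist bolt_right_ball [(array([ 493.2, -311.6,   63.7]), 0.94), (array([524.9, -98.7,  39.1]), 0.46)]
wrist pot [(array([ 617. , -231.8,   57.1]), 0.49)]
wrist loupe []
wrist objective_can [(array([744.7, 125.7,  -1.5]), 0.55)]
scene retaining_plate [(array([ 530.6, -192.1,   32.5]), 0.9)]
scene bolt_left_ball [(array([566.4, -79.7,  59.4]), 0.8)]
scene bolt_back_ball [(array([ 610.4, -234.1,   58.8]), 0.76)]
scene bolt_right_ball [(array([ 496.5, -310.5,   61.8]), 0.66), (array([745.3, -30.4,   3.2]), 0.16)]
scene pot [(array([ 7.443e+02, -2.950e+01,  7.000e-01]), 0.68)]
scene loupe [(array([ 749.8, -242.7,    1.4]), 0.58)]
scene objective_can [(array([ 7.474e+02,  1.223e+02, -3.000e-01]), 0.89)]
```

View pics/wrist_20.png

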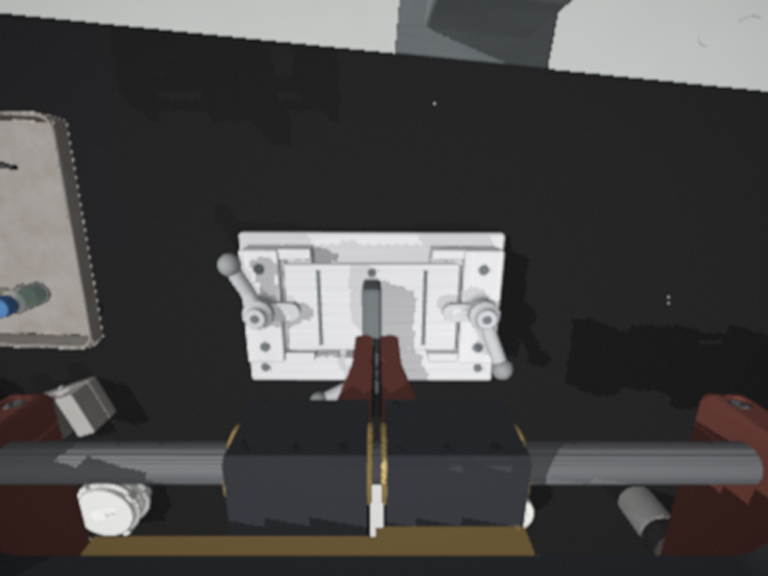

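View pics/s20.png

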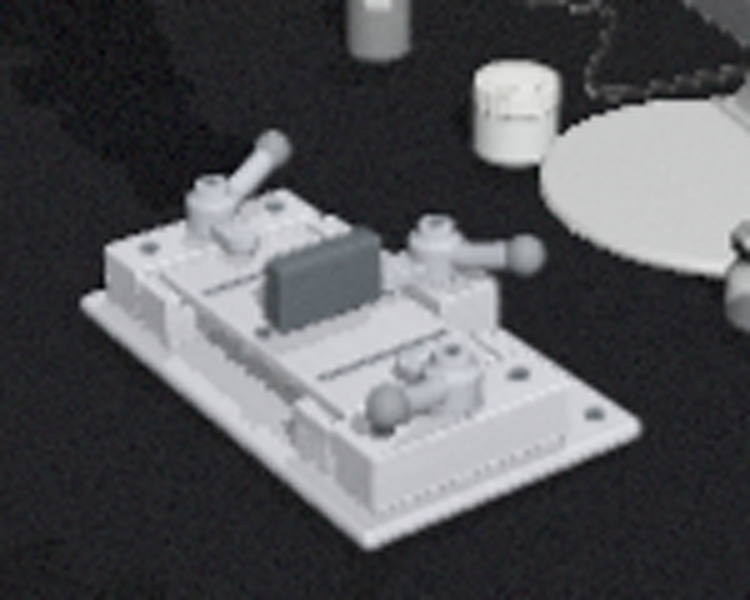

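```bash
python3 -c "
from workcell import workorder;print(workorder.close_job())"
```

```text
the job is handed in; nothing more can be done
None
```

The retaining plate is down between the rims on both supports, and I let go of it before touching the bolts. I then turned all three levers clockwise to their end stops, in the order left, back, right. I handed the job in at about 33 s, with the arm clear at roughly 400 mm.

- **End stops:** at each lever the force rose to 11–15 N over the last millimetres and the lever stopped moving. The last ball positions are within about 4 mm of where the stops should put them: left (567, -79), back (612, -234) and right (495, -311).
- **Plate:** the networks place its origin at about (531, -193, 30–32), level with the seat. In the last pictures it lies flat, with the left and right noses over its edges. The gripper hid the back nose in the last wrist picture, but it shows over the plate in an earlier one.
- **Back nose touched the rib:** as the back lever came round, its nose met the end of the grip rib and pushed the plate about 2 mm towards the robot. That is within the 4 mm of play, and it still looks flat.
- **Can, pot and magnifier:** the last network positions agree with the first ones to within about 6 mm, close to the networks' own error. I did not touch them.
- **Readings that disagreed:** early on, the top and wrist cameras differed by about 3–4 mm in y for the cradle, so I used the close-up wrist view to line up the plate. The final wrist picture also gave one false "pot" reading on the back ball.

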